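# Probe the blocks, load the drilled-through ones and bar them in

## Task

Four or five blocks stand on the mat: using the probe pin, check each bore in the order red, yellow, green, blue, white by pushing the pin down it as far as it will go, then put the pin back upright in its stand. Stand the blocks that are drilled right through upright on the blue-ended carrier between its two posts, put the blind ones in the red tray, and finally lay the steel bar flat across the carrier, centred, with its ends in the notches of both posts.

Things in the scene. Friction and masses are not known exactly. Their poses are not given: they have to be found in the camera images.
- mat: Black rubber bench mat, 236 x 535 x 2 mm, fixed, on which all the work stands (its top lies 2 mm above the worktop). Origin: centre of the underside; x along the short side, y along the long side.
- carrier: Fixed carrier, holds up to 3 blocks in a row along y (-46, 0, +46 mm). Aluminium base 60 (x) x 180 (y) x 4 mm; blue end posts 12 mm thick centred at y = -76 and +76 mm, 140 mm free between. Each post has an open notch on top, 30 mm wide in x between ears 15 mm wide; notch floor 36 mm, ear tops 48 mm above the origin. Origin: centre of the underside.
- tray: Shallow red reject tray, fixed, 150 mm (its x) by 96 mm (its y), walls 4 mm thick and 10 mm high, floor about 4 mm thick. Origin: centre of the underside. Has room for three blocks (e.g. in a row along x, at -46, 0 and +46 mm).
- stand: Grey square stand of the probe pin, fixed, 36 x 36 mm and 40 mm high, with a 16 mm hole down its middle. Origin: centre of the underside.
- pin: Probe pin, 90 g, upright in its stand: black round handle 22 mm dia, z = 42.5 to 71 mm; steel collar 30 mm dia, z = 38.5 to 42.5 mm; steel pin 8 mm dia below, z = 0 to 38.5 mm. Origin: lower end (tip) of the pin, z up along it. At home the collar rests on the stand top, the tip 1.5 mm above the stand origin.
- pin_tip (a point): The lower end of the probe pin (same point as the origin of pin).
- bar: Flat steel retaining bar, 200 mm long (its y), 18 mm wide (its x) and 12 mm thick, about 0.25 to 0.4 kg, lying flat on the mat in front of the carrier. Origin: centre of the underside.
- red_1: Red: anodised aluminium block, 36 x 36 mm (its x, y) and 26 mm high, 80 g, upright on the mat, 14 mm bore in the middle of its top: either right through, or blind (16 mm deep, 10 mm floor); outside both look alike. Origin: centre of the underside, z up the bore. Of red_1 and red_2 exactly one is present (the other reads None), of either kind.
- red_2: Red: same as red_1. Of red_1 and red_2 exactly one is present (the other reads None), of either kind.
- yellow: Yellow: same as red_1 but yellow, of either kind; may be absent (then it reads None).
- green: Green: same as red_1 but green, of either kind; may be absent (then it reads None).
- blue: Blue: same as red_1 but blue, of either kind; may be absent (then it reads None).
- white: White: same as red_1 but white, of either kind; may be absent (then it reads None).

How it is judged:
On the way, in this order (a step that is already met when the one before it is completed fails the run):
1. the probe pin is pushed down the bore of the red_1 block as far as it will go (horizontal distance between pin_tip and red_1 below 0.007 m and z of pin_tip in the frame of red_1 below 0.006 m), for 0.1 s.
2. the probe pin is pushed down the bore of the red_2 block as far as it will go (horizontal distance between pin_tip and red_2 below 0.007 m and z of pin_tip in the frame of red_2 below 0.014 m), for 0.1 s.
3. the probe pin is pushed down the bore of the yellow block as far as it will go (horizontal distance between pin_tip and yellow below 0.007 m and z of pin_tip in the frame of yellow below 0.014 m), for 0.1 s.
4. the probe pin is pushed down the bore of the green block as far as it will go (horizontal distance between pin_tip and green below 0.007 m and z of pin_tip in the frame of green below 0.006 m), for 0.1 s.
5. the probe pin is pushed down the bore of the blue block as far as it will go (horizontal distance between pin_tip and blue below 0.007 m and z of pin_tip in the frame of blue below 0.006 m), for 0.1 s.
6. the probe pin is pushed down the bore of the white block as far as it will go (horizontal distance between pin_tip and white below 0.007 m and z of pin_tip in the frame of white below 0.014 m), for 0.1 s.
7. all blocks stand where they belong while the bar does not yet lie on the carrier (x of red_1 in the frame of carrier between -0.017 and 0.017 m and y of red_1 in the frame of carrier between -0.058 and 0.058 m and z of red_1 in the frame of carrier between 0.001 and 0.007 m and angle between each of red_1, green, blue's own z axis and vertical below 0.1 rad and linear speed of each of red_1, red_2, yellow, green, blue, white below 0.02 m/s and x of red_2 in the frame of tray between -0.071 and 0.071 m and y of red_2 in the frame of tray between -0.044 and 0.044 m and z of red_2 in the frame of tray between 0 and 0.03 m and x of yellow in the frame of tray between -0.071 and 0.071 m and y of yellow in the frame of tray between -0.044 and 0.044 m and z of yellow in the frame of tray between 0 and 0.03 m and x of green in the frame of carrier between -0.017 and 0.017 m and y of green in the frame of carrier between -0.058 and 0.058 m and z of green in the frame of carrier between 0.001 and 0.007 m and x of blue in the frame of carrier between -0.017 and 0.017 m and y of blue in the frame of carrier between -0.058 and 0.058 m and z of blue in the frame of carrier between 0.001 and 0.007 m and x of white in the frame of tray between -0.071 and 0.071 m and y of white in the frame of tray between -0.044 and 0.044 m and z of white in the frame of tray between 0 and 0.03 m and z of bar in the frame of carrier below 0.02 m), for 0.1 s.
At the end, for the whole second after the job is handed in: Through blocks upright on the carrier base between the posts, axis within 17 mm of its centre line; blind ones in the red tray; bar flat in both notches, within 10 mm across, 20 mm along and 0.12 rad of centred; pin upright in its stand, collar on the rim; blocks and bar at rest (x of red_1 in the frame of carrier between -0.017 and 0.017 m and y of red_1 in the frame of carrier between -0.058 and 0.058 m and z of red_1 in the frame of carrier between 0.001 and 0.007 m and angle between each of red_1, green, blue, pin's own z axis and vertical below 0.1 rad and linear speed of each of red_1, red_2, yellow, green, blue, white, bar below 0.02 m/s and x of red_2 in the frame of tray between -0.071 and 0.071 m and y of red_2 in the frame of tray between -0.044 and 0.044 m and z of red_2 in the frame of tray between 0 and 0.03 m and x of yellow in the frame of tray between -0.071 and 0.071 m and y of yellow in the frame of tray between -0.044 and 0.044 m and z of yellow in the frame of tray between 0 and 0.03 m and x of green in the frame of carrier between -0.017 and 0.017 m and y of green in the frame of carrier between -0.058 and 0.058 m and z of green in the frame of carrier between 0.001 and 0.007 m and x of blue in the frame of carrier between -0.017 and 0.017 m and y of blue in the frame of carrier between -0.058 and 0.058 m and z of blue in the frame of carrier between 0.001 and 0.007 m and x of white in the frame of tray between -0.071 and 0.071 m and y of white in the frame of tray between -0.044 and 0.044 m and z of white in the frame of tray between 0 and 0.03 m and x of bar in the frame of carrier between -0.01 and 0.01 m and y of bar in the frame of carrier between -0.02 and 0.02 m and z of bar in the frame of carrier between 0.032 and 0.04 m and angle between the y axis of bar and the y axis of carrier, either way round below 0.12 rad and angle between bar's own z axis and vertical below 0.06 rad and horizontal distance between pin and stand below 0.008 m and z of pin in the frame of stand between -0.002 and 0.006 m); the robot touches nothing.
Of red_1, red_2 only 1 to 1 are there at a start; the rules pass over those that are not, and their reading is None.
Of yellow, green, blue, white only 3 to 4 are there at a start; the rules pass over those that are not, and their reading is None.
At some moment in a run one of red_1, red_2, yellow, green, blue, white, bar may be knocked a few centimetres aside while the robot is not near it.
It also fails if it takes over 210 s, if anything falls off the work surface, if the arm or the gripper's body presses on something with over 40 N, if the wrist force passes 120 N, or if a joint passes its speed limit or range.

## Robot

A 6-joint arm with a two-finger parallel gripper is mounted at the origin on the work surface; the furniture and walls round the work are solid. World frame = base frame: x ahead of the robot, y to its left, z up, the work surface at z = 0. Lengths are in m, angles in rad, forces in N, time in s.
With the tool pointing down it reaches from about 0.225 to 0.875 m from the base axis. Payload 3.4 kg.
Tool frame: the origin (TCP) lies at the very end of the fingers, on their centre line; the grasp point (between the pads) lies 19 mm behind it (manip.hold_point_z is the distance from the TCP to the grasp point, in m); z points along the fingers, y is the line along which they close (so a half turn about z gives the same grasp; the last joint's range is limited). The gripper opens to 85 mm and grips with 20 to 120 N. Pads are 22 mm wide; open, the fingers measure 114 mm over their backs; the gripper's body (76 mm by 85 mm) begins 54 mm behind the grasp point. The pads swing forward as they close: fully open they stand 13 mm farther back than shut.
Start: joints at [1.099, 0.276, 1.505, -0, 1.361, -0.121], TCP at [0.198, 0.54, 0.201] pointing down, gripper open.
Joint ranges: [-2.89, 2.89], [-0.75, 2.08], [0.22, 2.7], [-1.18, 4.32], [0.11, 2.71], [-2.7, 2.7]. Speed limits (rad/s): [2.57, 2.57, 3.14, 3.14, 3.14, 3.14].

## Interface

Orientations are given as a unit quaternion [w, x, y, z].
In Python, from rig import readout, viewer, order, manip gives the robot as it stands. The module is installed in compiled form; this text tells all that it offers.
- The arm moves only by the tool send_rows, never from a script. Its arguments are lists of equal length, an entry for each row: "xyz": the shift along the world's x, y, z in m, a list of three; "delta_rot": the turn, a rotation vector about the world's x, y, z in degrees, a list of three. In form: {"xyz": [[tx, ty, tz], ...], "delta_rot": [[wx, wy, wz], ...]}. A call has 1 to 12 rows; each row shifts and turns the commanded pose from where the row before left it; what a row does not reach is not made up. A row lasts 1/10 s, in which the tool goes at most 50 mm and 8.59 degrees, less where a joint would pass 70% of its speed; a pose out of reach is approached as far as the arm can. A call with a gripper value outside its range is refused whole. "gripper" is the finger opening in m, from 0 to 0.0854, set as the call begins (left out, the last holds). The fingers move at their own pace and stop on an object; "force" is the grip in N (left out, the last holds). Time passes only in rows, so rows that do not move let the fingers close. It gives the time, the measured TCP pose, the force, the opening and the grip force at its end, in the units of the state.
- readout.get_state(): the state, without advancing time (a new reading comes with each control period).
- viewer.get_image(name): name is "side" or "top" or "wrist"; returns a dict with "color" (400x640x3 uint8, red, green, blue), "depth" (400x640 float32, m along the optical axis (not along the pixel's ray), 0 where there is no reading), "K" (3x3 intrinsics, pixels), "camera_from_world" (4x4, takes a point from world to camera coordinates). Camera axes: x right, y up, looking along -z (the intrinsics and any distortion apply to the point x, -y, -z); pixel columns grow to the right and rows downward; lengths in m; the calibration is good to about 2 mm. A picture is of the moment at which its call begins.
- order.sign_off(): hands the job in; it is judged then, once.
The state is a dict: "clock": time; "qpos": joint angles; "qd": joint speeds; "effort": joint torques, N m; "position": TCP position; "ee_rot": TCP orientation; "contact_force": force on the tool from outside, world axes, zero at the start; "moment": the same for the moment, N m; "width": finger opening in m; "gripper_force": force on a finger pad.
Only numpy, scipy, OpenCV 4.12 (cv2) and the standard library are available. Lean on these libraries where they do the work, as an engineer would, in place of code of your own. Each camera call takes 0.05 s, during which the arm holds its last target. There are 200 camera calls.

## Working session

There is one attempt and no reset: what is moved stays moved. The work goes in short steps, Python scripts to look and compute and a tool call to move; the robot and the scene stay as the last step left them, time stands still between calls to the robot, and variables do not carry over. Pictures are saved under pics/ and viewed, at most 14 in all, crops included, and the job is handed in when it is done.

Besides the shell and the picture viewer there is one more tool, called as name(argument=value, ...) on one line, values as JSON. send_rows: Moves the arm, as the interface text tells. Its arguments: {"type":"object","properties":{"xyz":{"type":"array"},"delta_rot":{"type":"array"},"gripper":{"type":"number"},"force":{"type":"number"}},"required":["xyz","delta_rot"]}

```bash
mkdir -p pics; cat > h.py <<'E'
import numpy as np, cv2
from rig import readout, viewer, order, manip
def grab(n):
    d=viewer.get_image(n); return d
def world(d):
    K=d["K"];z=d["depth"];h,w=z.shape
    u,v=np.meshgrid(np.arange(w),np.arange(h))
    p=np.stack([(u-K[0,2])/K[0,0]*z,-(v-K[1,2])/K[1,1]*z,-z,np.ones_like(z)],-1)
    W=p@np.linalg.inv(d["camera_from_world"]).T
    W=W[...,:3]; W[z==0]=np.nan
    return W
def save(n,c): cv2.imwrite("pics/"+n,c[...,::-1])
E
python3 - <<'E'
from h import *
print(readout.get_state()); print(manip.hold_point_z)
for n in("top","side"):
    d=grab(n); save(n+"0.png",d["color"]); np.savez("/tmp/"+n,**d); print(d["K"],d["camera_from_world"])
E
```

```text
{'clock': 0.0, 'qpos': array([ 1.09896864e+00,  2.76620639e-01,  1.50612716e+00, -1.52381544e-05,
        1.36065382e+00, -1.21019563e-01]), 'qd': array([ 6.64849970e-04, -4.13652856e-04,  3.19833739e-04, -8.54253192e-05,
        3.16768475e-04, -2.64136179e-04]), 'effort': array([ 2.74048878e-03, -4.16778266e+01, -2.45813853e+01,  4.86433123e-05,
        1.12314970e-02, -2.57628227e-05]), 'position': array([0.19736692, 0.53946851, 0.20042749]), 'ee_rot': array([-2.57076890e-04,  1.74504372e-01,  9.84655984e-01, -8.67215442e-04]), 'contact_force': array([ 0.13978073, -0.00496837, -0.34956993]), 'moment': array([-0.01372584,  0.00766223, -0.01140591]), 'gripper_force': 0.0, 'width': 0.08533002037062701}
0.0187
[[433.30970643   0.         326.88913374]
 [  0.         433.30970643 196.27259506]
 [  0.           0.           1.        ]] [[ 0.01828813 -0.99981859 -0.00532185  0.08440816]
 [ 0.99658832  0.01780008  0.08059082 -0.4783798 ]
 [-0.08048147 -0.00677755  0.99673306 -0.86730813]
 [ 0.          0.          0.          1.        ]]
[[458.95545324   0.         319.85584663]
 [  0.         458.95545324 201.87302748]
 [  0.           0.           1.        ]] [[ 0.57126761 -0.82073321 -0.00709292 -0.20225786]
 [ 0.62403913  0.4287138   0.65328374 -0.36187843]
 [-0.53313083 -0.3776261   0.75707995 -0.5929124 ]
 [ 0.          0.          0.          1.        ]]
```

View pics/top0.png

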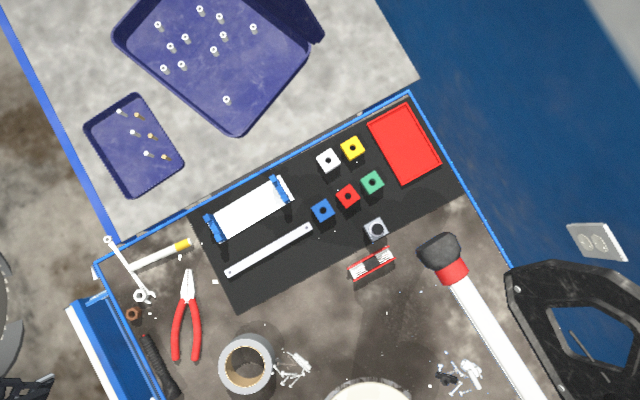

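The top view shows five blocks: white (328,160), yellow (352,148), blue (322,210), red (347,196) and green (372,182). The carrier is at (248,208), the bar at (268,250), the tray at (404,143) and the pin in its stand at (375,229).

```bash
cat >> h.py <<'E'
HUE={'red':((0,8),(172,180)),'yellow':((22,35),),'green':((65,90),),'blue':((100,125),)}
def blockpos(d,W,cx,cy,r=16,zlo=.020,zhi=.036):
    """fit top-face square around pixel"""
    sub=np.s_[max(cy-r,0):cy+r+1,max(cx-r,0):cx+r+1]
    P=W[sub].reshape(-1,3); m=(P[:,2]>zlo)&(P[:,2]<zhi)
    P=P[m]; z=np.median(P[:,2])
    (c,s,a)=cv2.minAreaRect(P[:,:2].astype(np.float32)*1000)
    return np.round(c,1),np.round(s,1),round(a,1),round(z*1000,1),len(P)
E
python3 - <<'E'
from h import *
d=dict(np.load("/tmp/top.npz")); W=world(d)
for n,(x,y) in dict(white=(328,160),yellow=(352,148),blue=(322,210),red=(347,196),green=(372,182)).items(): print(n,blockpos(d,W,x,y,18))
print('stand',blockpos(d,W,375,229,18,.03,.041+.01)); print('pin',blockpos(d,W,375,229,18,.055,.085))
print('bar',blockpos(d,W,268,250,50,.008,.022))
print('tray',blockpos(d,W,404,143,50,.009,.017))
print('posts',blockpos(d,W,214,229,22,.03,.06),blockpos(d,W,282,190,22,.03,.06))
print('carrier',blockpos(d,W,248,208,60,.04,.06))
for p in [(150,230),(280,280),(404,143),(248,208),(95,180),(350,270),(130,250),(360,110)]: print(p,W[p[1],p[0]].round(3))
c=cv2.resize(d["color"][80:300,180:470],None,fx=2.7,fy=2.7,interpolation=2); save("c0.png",c)
E
```

```text
white (array([560.4,  79.4]), array([36.6, 70.6]), 35.1, np.float64(28.3), 346)
yellow (array([568.4,  57.6]), array([36.1, 69.8]), 32.9, np.float64(28.2), 335)
blue (array([456.5,  88.4]), array([35.8, 68.2]), 33.2, np.float64(28.6), 315)
red (array([477.4,  52.1]), array([ 35.7, 102.5]), 38.0, np.float64(28.7), 360)
green (array([498.3,  16.2]), array([36.2, 67.8]), 33.5, np.float64(28.5), 326)
stand (array([411.5,  -4.5]), array([36.1, 36. ]), 30.7, np.float64(43.5), 228)
pin (array([411.5,  -4. ]), array([19.2, 20.4]), 1.2, np.float64(74.6), 114)
bar (array([395.5, 216.8]), array([154.9, 195.8]), 6.4, np.float64(13.9), 1204)
tray (array([573.4, -33.6]), array([150.2, 168. ]), 30.2, np.float64(11.5), 622)
posts (array([408. , 318.7]), array([59.9, 12.9]), 32.1, np.float64(41.0), 233) (array([489. , 190.2]), array([60.3, 11.9]), 32.4, np.float64(43.1), 192)
carrier (array([448.5, 254.7]), array([ 60.3, 164.2]), 32.2, np.float64(49.4), 245)
(150, 230) [0.401 0.46  0.001]
(280, 280) [0.304 0.186 0.003]
(404, 143) [ 0.593 -0.067  0.005]
(248, 208) [0.45  0.256 0.009]
(95, 180) [ 0.518  0.653 -0.131]
(350, 270) [0.328 0.043 0.015]
(130, 250) [ 0.359  0.5   -0.001]
(360, 110) [ 0.7    0.017 -0.129]
```

View pics/c0.png

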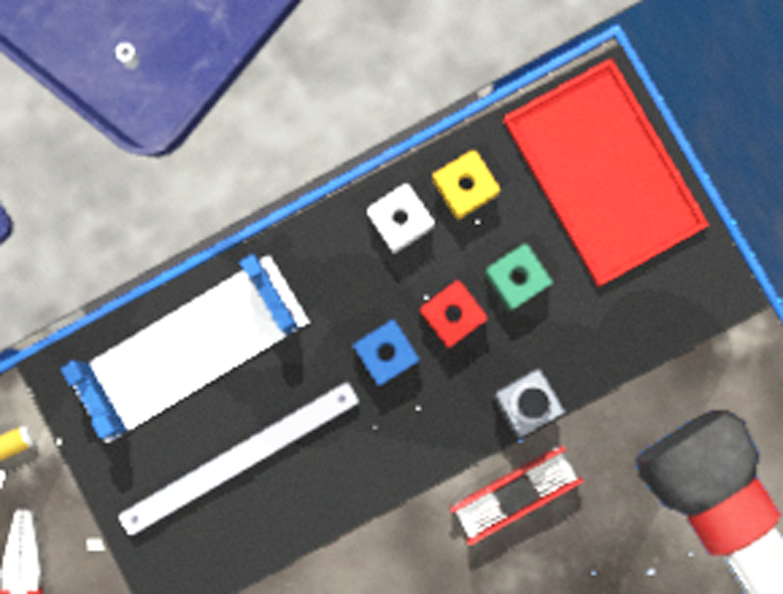

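View pics/side0.png

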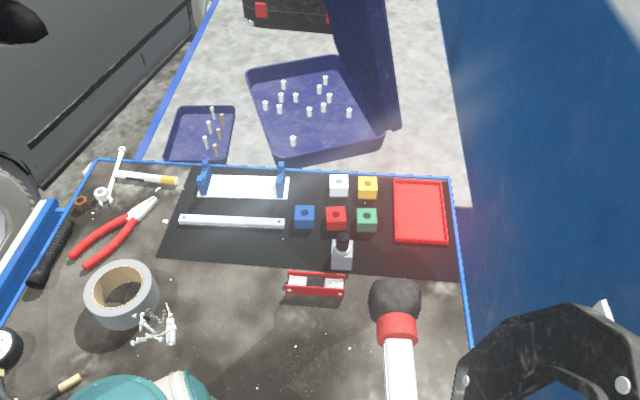

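All five colours are present and the mat lies at about 32°. The side view shows the pin upright in its stand at (343,250). Next I refit with clean components and check the rim height.

```bash
cat >> h.py <<'E'
PIX=dict(white=(328,160),yellow=(352,148),blue=(322,210),red=(347,196),green=(372,182),bar=(268,250))
def comp(W,x,y,zlo=.022,zhi=.036,r=3):
    m=((W[...,2]>zlo)&(W[...,2]<zhi)).astype(np.uint8)
    n,L=cv2.connectedComponents(m,connectivity=4)
    l=L[y-9:y+10,x-9:x+10]; l=l[l>0]; k=np.bincount(l).argmax()
    P=W[L==k]; c,s,a=cv2.minAreaRect(P[:,:2].astype(np.float32)*1000)
    return np.round(c,1),np.round(s,1),round(a,1),round(np.median(P[:,2])*1000,1)
E
python3 - <<'E'
from h import *
d=dict(np.load("/tmp/top.npz")); W=world(d)
for n,(x,y) in PIX.items(): print(n,comp(W,x,y,*((.009,.02) if n=='bar' else ())))
for n,(x,y) in dict(tray=(422,165),).items(): print(n,comp(W,x+17,y,.008,.018))
th=np.radians(32.2); ex=np.array([np.cos(th),np.sin(th)]); ey=np.array([-ex[1],ex[0]])
C=np.array([.4485,.2545])
for s in range(20,110,6):
    p=C+ex*s/1000; m=np.hypot(*(W[...,:2]-p).transpose(2,0,1))<.004
    print(s,np.round(W[m][:,2].max()*1000) if m.any() else None,end='; ')
T=np.array([.573,-.034])  # tray approx
print()
m=(W[...,2]>.008)&(W[...,2]<.018)&(d["color"][...,0]>150)&(d["color"][...,1]<90)
m[:, :365]=0; m[:90]=0; m[195:]=0; m[:,445:]=0
print(cv2.minAreaRect(W[m][:,:2].astype(np.float32)*1000), W[m].shape)
E
```

```text
white (array([550.6,  93.4]), array([36.7, 36.1]), 34.8, np.float64(28.3))
yellow (array([577.4,  43.6]), array([36.2, 36.3]), 33.4, np.float64(28.3))
blue (array([447.6, 101.9]), array([35.8, 35.8]), 33.2, np.float64(28.5))
red (array([477.7,  51.9]), array([35.7, 36.1]), 37.8, np.float64(28.6))
green (array([507.,   3.]), array([36. , 36.3]), 33.9, np.float64(28.5))
bar (array([365.5, 212.1]), array([ 18.1, 200. ]), 31.3, np.float64(14.6))
tray (array([591., -64.]), array([150.2,  95.9]), 30.2, np.float64(12.0))
20 7.0; 26 9.0; 32 9.0; 38 4.0; 44 4.0; 50 4.0; 56 6.0; 62 3.0; 68 None; 74 None; 80 None; 86 None; 92 None; 98 -127.0; 104 -129.0; 
((591.3231811523438, -64.37872314453125), (150.24612426757812, 96.80187225341797), 30.16886329650879) (931, 3)
```

send_rows(xyz=[[0.0178,-0.0453,-0.005],[0.0178,-0.0453,-0.005],[0.0178,-0.0453,-0.005],[0.0178,-0.0453,-0.005],[0.0178,-0.0453,-0.005],[0.0178,-0.0453,-0.005],[0.0178,-0.0453,-0.005],[0.0178,-0.0453,-0.005],[0.0178,-0.0453,-0.005],[0.0178,-0.0453,-0.005],[0.0178,-0.0453,-0.005],[0.0178,-0.0453,-0.005]], delta_rot=[[0,0,-3.1],[0,0,-3.1],[0,0,-3.1],[0,0,-3.1],[0,0,-3.1],[0,0,-3.1],[0,0,-3.1],[0,0,-3.1],[0,0,-3.1],[0,0,-3.1],[0,0,-3.1],[0,0,-3.1]], gripper=0.05, force=40)

```text
clock: 1.3
position: [0.4113, -0.0055, 0.1411]
ee_rot: [0.0, 0.481, 0.877, 0.0]
contact_force: [-0.2, 1.1, -0.5]
width: 0.0501
gripper_force: 0.0
```

send_rows(xyz=[[0.0,0.0005,-0.02],[0.0,0.0005,-0.02],[0,0,-0.02],[0,0,-0.02],[0,0,-0.0135],[0,0,0]], delta_rot=[[0,0,0],[0,0,0],[0,0,0],[0,0,0],[0,0,0],[0,0,0]])

```text
clock: 1.9
position: [0.4091, -0.0023, 0.0461]
ee_rot: [-0.002, 0.48, 0.878, -0.001]
contact_force: [-0.3, -0.0, 0.3]
width: 0.0498
gripper_force: 0.0
```

send_rows(xyz=[[0,0,0],[0,0,0],[0,0,0],[0,0,0],[0,0,0],[0,0,0]], delta_rot=[[0,0,0],[0,0,0],[0,0,0],[0,0,0],[0,0,0],[0,0,0]], gripper=0.01)

```text
clock: 2.5
position: [0.4113, -0.0026, 0.048]
ee_rot: [0.0, 0.479, 0.878, 0.0]
contact_force: [0.3, 0.3, -0.0]
width: 0.0099
gripper_force: 0.0
```

```bash
python3 - <<'E'
from h import *
d=grab("wrist"); save("w1.png",d["color"]); print(readout.get_state()["position"],readout.get_state()["width"])
E
```

```text
[ 0.41129213 -0.00259787  0.04797175] 0.01002116301831618
```

View pics/w1.png

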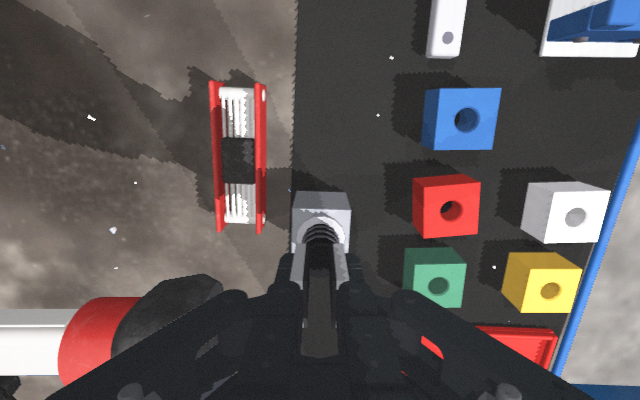

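The fingers closed on nothing. The stand and handle show at (321,225), just above the fingertips at about (320,260), so I'll measure the offset.

```bash
cat >> h.py <<'E'
def proj(d,p):
    c=d["camera_from_world"]@np.append(p,1); u=d["K"]@np.array([c[0],-c[1],-c[2]]); return (u[:2]/u[2]).round(1)
E
python3 - <<'E'
from h import *
d=grab("wrist");W=world(d); p=readout.get_state()["position"]
print(proj(d,p),proj(d,[.4115,-.0043,.0745]),proj(d,[.4115,-.0043,.042]), proj(d,[.4115,-.0043,.06]))
for v in range(200,300,8): print(v,W[v,321].round(4),d["depth"][v,321])
print(-np.linalg.inv(d["camera_from_world"])[:3,2],np.linalg.inv(d["camera_from_world"])[:3,3])
t=grab("top"); save("t1.png",cv2.resize(t["color"][180:280,320:440],None,fx=5,fy=5))
E
```

```text
[317.3 234.5] [315.7 257.9] [316.2 233. ] [316.  245.7]
200 [0.4056 0.0106 0.0233] 0.20608985
208 [0.4057 0.0103 0.0388] 0.19143085
216 [0.4073 0.0076 0.0446] 0.18678862
224 [0.4096 0.0041 0.0471] 0.18563762
232 [0.4091 0.0047 0.0609] 0.17228445
240 [0.4095 0.004  0.0698] 0.16400252
248 [0.4108 0.0019 0.0744] 0.16035068
256 [ 0.4131 -0.0017  0.075 ] 0.16108201
264 [ 0.4157 -0.0058  0.0746] 0.16289814
272 [ 0.4186 -0.0102  0.0737] 0.16539541
280 [ 0.4459 -0.0515  0.0019] 0.24865939
288 [ 0.4502 -0.0583  0.0008] 0.2521104
296 [ 0.4539 -0.064   0.0021] 0.2529141
[ 0.16260948 -0.25155377 -0.95408535] [0.37113531 0.06155226 0.21998545]
```

View pics/t1.png

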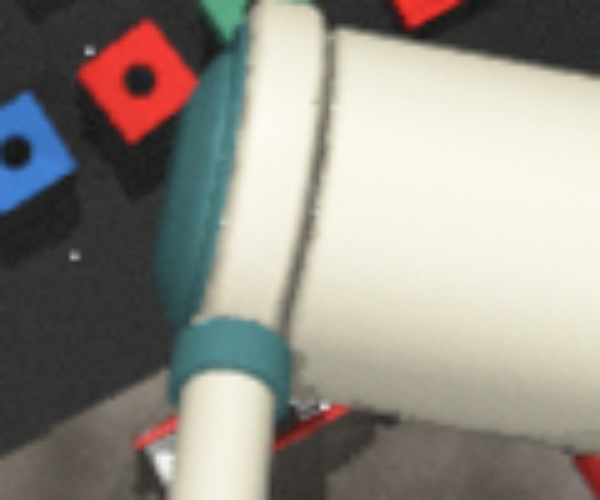

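```bash
python3 - <<'E'
from h import *
d=cv2.imread("pics/w1.png")[180:330,240:400,::-1]
c=cv2.convertScaleAbs(cv2.resize(d,None,fx=4,fy=4,interpolation=2),alpha=1.6,beta=20); save("w1z.png",c)
w=grab("wrist");W=world(w); print(w["K"][0,0])
for v in (245,260,270):
  for u in range(285,360,5): print(u,v,W[v,u].round(3),end=' ')
  print()
E
```

```text
309.4159147612256
285 245 [ 0.406 -0.042 -0.002] 290 245 [ 0.409 -0.038  0.002] 295 245 [ 0.405 -0.018  0.042] 300 245 [0.399 0.002 0.084] 305 245 [0.401 0.002 0.082] 310 245 [ 0.406 -0.001  0.072] 315 245 [0.407 0.001 0.073] 320 245 [0.409 0.003 0.074] 325 245 [0.412 0.004 0.074] 330 245 [0.411 0.009 0.083] 335 245 [0.413 0.011 0.083] 340 245 [0.415 0.012 0.084] 345 245 [ 0.431 -0.002  0.041] 350 245 [ 0.448 -0.014  0.001] 355 245 [ 0.451 -0.012  0.001] 
285 260 [ 0.395 -0.006  0.091] 290 260 [ 0.397 -0.004  0.091] 295 260 [0.398 0.001 0.099] 300 260 [0.4   0.002 0.098] 305 260 [0.401 0.003 0.099] 310 260 [ 0.41  -0.007  0.074] 315 260 [ 0.412 -0.006  0.074] 320 260 [ 0.414 -0.004  0.075] 325 260 [ 0.417 -0.003  0.073] 330 260 [0.414 0.004 0.087] 335 260 [0.412 0.01  0.098] 340 260 [0.414 0.011 0.098] 345 260 [0.416 0.013 0.098] 350 260 [0.421 0.011 0.091] 355 260 [0.423 0.012 0.091] 
285 270 [ 0.396 -0.005  0.1  ] 290 270 [ 0.398 -0.004  0.1  ] 295 270 [0.398 0.001 0.107] 300 270 [0.4   0.002 0.107] 305 270 [0.402 0.004 0.108] 310 270 [ 0.413 -0.012  0.075] 315 270 [ 0.415 -0.01   0.075] 320 270 [ 0.417 -0.009  0.074] 325 270 [ 0.42  -0.008  0.074] 330 270 [0.417 0.    0.089] 335 270 [0.413 0.009 0.106] 340 270 [0.414 0.011 0.106] 345 270 [0.416 0.012 0.106] 350 270 [0.42 0.01 0.1 ] 355 270 [0.422 0.011 0.099]
```

View pics/w1z.png

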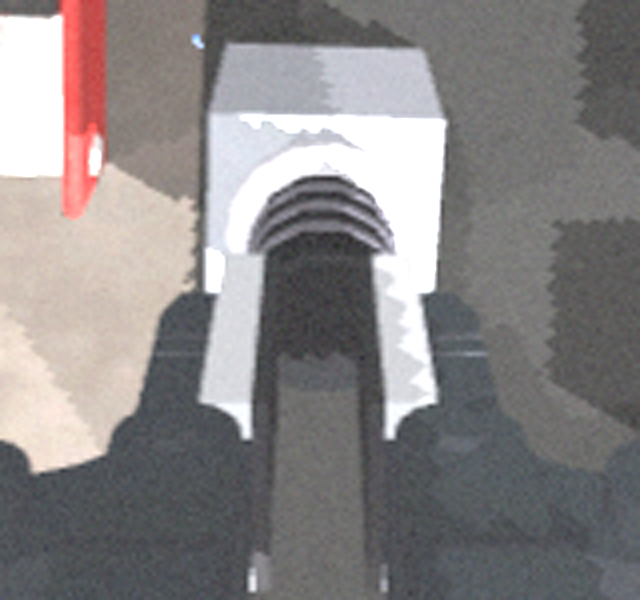

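```bash
python3 - <<'E'
from h import *
d=grab("side");W=world(d); u,v=proj(d,[.4113,-.0026,.06]); print(u,v)
u,v=int(u),int(v); save("s1.png",cv2.resize(d["color"][v-60:v+50,u-80:u+80],None,fx=5,fy=5,interpolation=2))
print(proj(d,[.4113,-.0026,.048]),proj(d,[.4113,-.0026,.083]))
for y in range(v-40,v+30,5): print(y,[tuple(W[y,x].round(3)) for x in (u-8,u,u+8)])
E
```

```text
340.5 242.1
[340.3 246.3] [340.9 233.8]
202 [(np.float64(0.388), np.float64(0.001), np.float64(0.183)), (np.float64(0.379), np.float64(-0.018), np.float64(0.203)), (np.float64(0.385), np.float64(-0.028), np.float64(0.204))]
207 [(np.float64(0.388), np.float64(0.0), np.float64(0.172)), (np.float64(0.379), np.float64(-0.019), np.float64(0.193)), (np.float64(0.386), np.float64(-0.028), np.float64(0.193))]
212 [(np.float64(0.389), np.float64(0.001), np.float64(0.159)), (np.float64(0.378), np.float64(-0.02), np.float64(0.184)), (np.float64(0.381), np.float64(-0.031), np.float64(0.189))]
217 [(np.float64(0.388), np.float64(0.0), np.float64(0.149)), (np.float64(0.372), np.float64(-0.023), np.float64(0.181)), (np.float64(0.403), np.float64(-0.019), np.float64(0.147))]
222 [(np.float64(0.461), np.float64(0.047), np.float64(0.027)), (np.float64(0.367), np.float64(-0.027), np.float64(0.178)), (np.float64(0.4), np.float64(-0.021), np.float64(0.139))]
227 [(np.float64(0.462), np.float64(0.047), np.float64(0.011)), (np.float64(0.362), np.float64(-0.031), np.float64(0.175)), (np.float64(0.369), np.
[... 801 characters left out ...]
.float64(0.004), np.float64(0.042)), (np.float64(0.401), np.float64(-0.009), np.float64(0.048)), (np.float64(0.411), np.float64(-0.018), np.float64(0.044))]
257 [(np.float64(0.39), np.float64(-0.0), np.float64(0.039)), (np.float64(0.398), np.float64(-0.011), np.float64(0.039)), (np.float64(0.405), np.float64(-0.022), np.float64(0.04))]
262 [(np.float64(0.39), np.float64(-0.0), np.float64(0.025)), (np.float64(0.397), np.float64(-0.012), np.float64(0.025)), (np.float64(0.404), np.float64(-0.024), np.float64(0.027))]
267 [(np.float64(0.391), np.float64(0.0), np.float64(0.007)), (np.float64(0.398), np.float64(-0.012), np.float64(0.009)), (np.float64(0.406), np.float64(-0.023), np.float64(0.01))]
```

View pics/s1.png

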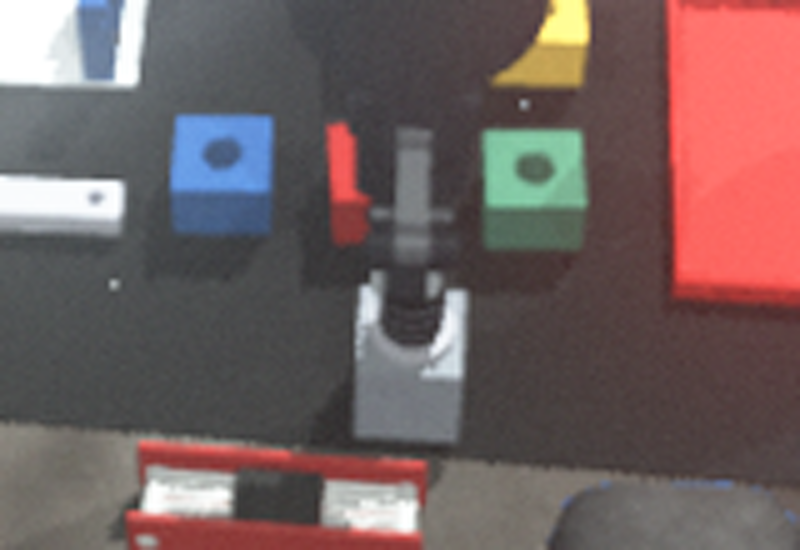

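The side crop agrees: the finger ends sit near (412,255), above the handle, so the true tips are about 34 mm above the reported TCP. I'll open and lower with that offset.

send_rows(xyz=[[0,0,0],[0,0,0],[0,0,0],[0,0,0],[0,0,-0.01],[0,0,-0.01],[0.001,-0.001,-0.008],[0,0,0]], delta_rot=[[0,0,0],[0,0,0],[0,0,0],[0,0,0],[0,0,0],[0,0,0],[0,0,0],[0,0,0]], gripper=0.05)

```text
clock: 3.55
position: [0.411, -0.0035, 0.0183]
ee_rot: [-0.002, 0.479, 0.878, -0.001]
contact_force: [0.5, -1.2, 0.3]
width: 0.05
gripper_force: 0.0
```

send_rows(xyz=[[0,0,0],[0,0,0],[0,0,0],[0,0,0],[0,0,0],[0,0,0]], delta_rot=[[0,0,0],[0,0,0],[0,0,0],[0,0,0],[0,0,0],[0,0,0]], gripper=0.005)

```text
clock: 4.15
position: [0.4125, -0.0036, 0.02]
ee_rot: [0.0, 0.479, 0.878, 0.0]
contact_force: [-1.2, 0.7, 0.3]
width: 0.0208
gripper_force: 39.1
```

```bash
python3 - <<'E'
from h import *
d=grab("wrist");W=world(d)
save("w2z.png",cv2.resize(d["color"][180:330,240:400],None,fx=4,fy=4,interpolation=2))
for v in range(200,280,8): print(v,[tuple(W[v,u].round(3).tolist()) for u in (295,303,317,333,340)])
E
```

```text
200 [(0.391, 0.002, 0.003), (0.396, 0.005, 0.002), (0.404, 0.01, 0.001), (0.412, 0.015, 0.001), (0.416, 0.018, 0.002)]
208 [(0.392, 0.003, 0.018), (0.397, 0.005, 0.017), (0.404, 0.01, 0.017), (0.412, 0.015, 0.016), (0.416, 0.017, 0.015)]
216 [(0.393, 0.003, 0.031), (0.397, 0.006, 0.032), (0.404, 0.009, 0.029), (0.412, 0.014, 0.029), (0.415, 0.016, 0.029)]
224 [(0.394, 0.003, 0.042), (0.398, 0.006, 0.042), (0.404, 0.009, 0.041), (0.411, 0.014, 0.041), (0.414, 0.016, 0.042)]
232 [(0.397, -0.001, 0.042), (0.4, 0.002, 0.042), (0.406, 0.007, 0.044), (0.414, 0.01, 0.041), (0.416, 0.012, 0.042)]
240 [(0.399, -0.004, 0.043), (0.402, -0.001, 0.044), (0.408, 0.003, 0.045), (0.415, 0.008, 0.045), (0.418, 0.009, 0.044)]
248 [(0.398, -0.001, 0.059), (0.404, -0.005, 0.045), (0.408, 0.004, 0.056), (0.416, 0.006, 0.052), (0.419, 0.008, 0.05)]
256 [(0.399, -0.001, 0.066), (0.404, -0.003, 0.058), (0.408, 0.003, 0.063), (0.415, 0.006, 0.059), (0.421, 0.005, 0.052)]
264 [(0.399, -0.001, 0.073), (0.404, -0.002, 0.067), (0.408, 0.003, 0.07), (0.415, 0.006, 0.067), (0.42, 0.005, 0.061)]
272 [(0.401, -0.002, 0.076), (0.404, -0.002, 0.073), (0.409, 0.002, 0.075), (0.415, 0.005, 0.073), (0.42, 0.004, 0.067)]
```

View pics/w2z.png

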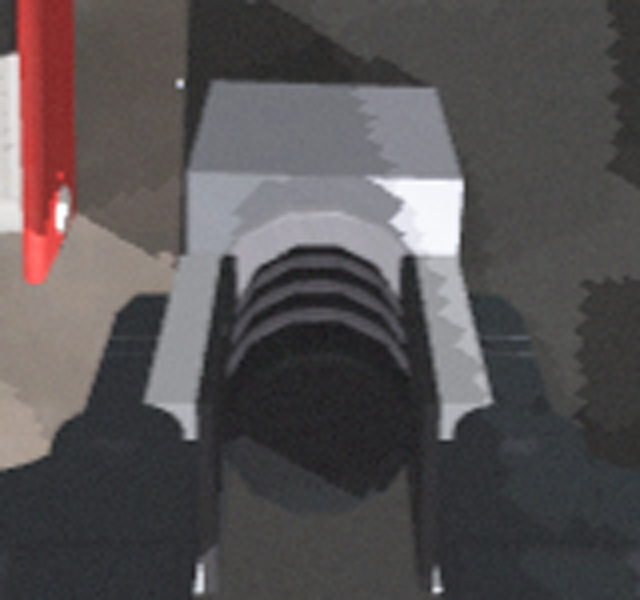

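The pin is held at 39 N, with the handle between the pads and the collar just below them. I'll lift it and move over red.

send_rows(xyz=[[0,0,0.015],[0,0,0.02],[0,0,0.02],[0.0165,0.014,0],[0.0165,0.014,0],[0.0165,0.014,0],[0.0157,0.0135,0],[0,0,-0.01],[0,0,-0.008],[0,0,0],[0,0,0]], delta_rot=[[0,0,0],[0,0,0],[0,0,0],[0,0,0],[0,0,0],[0,0,0],[0,0,0],[0,0,0],[0,0,0],[0,0,0],[0,0,0]])

```text
clock: 5.3
position: [0.4759, 0.0514, 0.0562]
ee_rot: [-0.001, 0.48, 0.877, -0.001]
contact_force: [0.2, -0.7, -1.2]
width: 0.0206
gripper_force: 39.3
```

```bash
python3 - <<'E'
from h import *
d=grab("wrist");W=world(d); s=readout.get_state(); print(s["position"],s["width"],s["contact_force"])
print(proj(d,[.4777,.0519,.028]),proj(d,[.4777,.0519,.04]))
save("w3z.png",cv2.resize(d["color"][150:300,220:420],None,fx=4,fy=4,interpolation=2))
E
```

```text
[0.4765645  0.05143032 0.05659832] 0.02088770725369634 [ 0.08284588  0.36847249 -0.43809168]
[320.1 218.9] [320.2 225.4]
```

View pics/w3z.png

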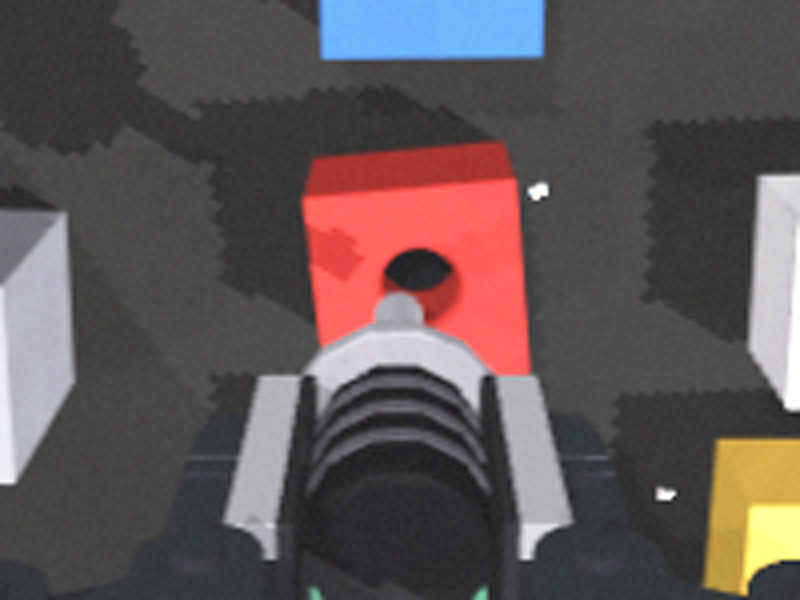

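The wrist crop shows the bore centre at (420,285) and the pin tip at (400,297). The tip is about 4 mm short in mat-x, so I'll correct that and lower it.

send_rows(xyz=[[0.004,0.001,0],[0,0,0],[0,0,-0.008],[0,0,-0.006],[0,0,-0.005],[0,0,-0.005],[0,0,-0.002],[0,0,0]], delta_rot=[[0,0,0],[0,0,0],[0,0,0],[0,0,0],[0,0,0],[0,0,0],[0,0,0],[0,0,0]])

```text
clock: 6.15
position: [0.4811, 0.0529, 0.0303]
ee_rot: [-0.0, 0.479, 0.878, -0.0]
contact_force: [0.7, -0.3, -1.3]
width: 0.0209
gripper_force: 39.3
```

send_rows(xyz=[[0,0,-0.001],[0,0,-0.001],[0,0,-0.001],[0,0,0],[0,0,0]], delta_rot=[[0,0,0],[0,0,0],[0,0,0],[0,0,0],[0,0,0]])

```text
clock: 6.65
position: [0.4818, 0.0529, 0.0285]
ee_rot: [0.0, 0.479, 0.878, 0.0]
contact_force: [-1.5, -0.8, 4.4]
width: 0.0205
gripper_force: 39.8
```

send_rows(xyz=[[0,0,-0.001],[0,0,-0.001],[0,0,0],[0,0,0]], delta_rot=[[0,0,0],[0,0,0],[0,0,0],[0,0,0]])

```text
clock: 7.05
position: [0.4822, 0.0527, 0.0281]
ee_rot: [0.001, 0.479, 0.878, 0.0]
contact_force: [-3.6, -0.8, 19.2]
width: 0.0207
gripper_force: 41.4
```

Red stops at tip z of about 12 mm with 19 N, so it is blind. Next is yellow.

send_rows(xyz=[[0,0,0.017],[0,0,0.018],[0.025,-0.002,0],[0.025,-0.002,0],[0.025,-0.002,0],[0.0247,-0.0023,0],[0,0,-0.005],[0,0,0],[0,0,0]], delta_rot=[[0,0,0],[0,0,0],[0,0,0],[0,0,0],[0,0,0],[0,0,0],[0,0,0],[0,0,0],[0,0,0]])

```text
clock: 7.95
position: [0.5792, 0.0448, 0.055]
ee_rot: [-0.001, 0.479, 0.878, -0.001]
contact_force: [-0.7, -0.5, -0.8]
width: 0.0209
gripper_force: 39.7
```

```bash
python3 - <<'E'
from h import *
d=grab("wrist");W=world(d); s=readout.get_state(); print(s["position"],s["width"],s["contact_force"])
print(proj(d,[.5774,.0436,.028]),proj(d,[.5774,.0436,.04]))
save("w4z.png",cv2.resize(d["color"][150:300,220:420],None,fx=4,fy=4,interpolation=2))
E
```

```text
[0.57950639 0.04479114 0.05536041] 0.020707411197287525 [ 0.31432656  0.36396933 -0.88371981]
[314.4 218.7] [314.1 225.2]
```

View pics/w4z.png

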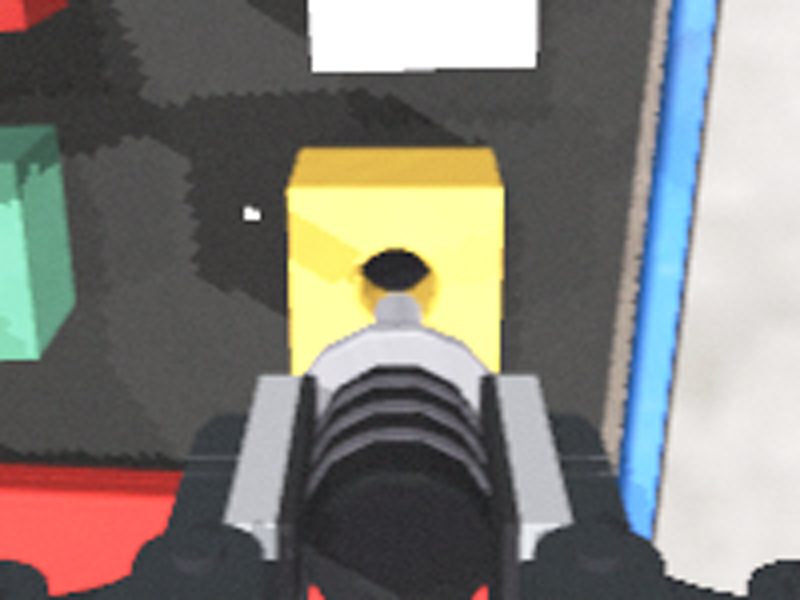

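The pin and yellow's bore line up, both at x≈397 in the crop. I'll push it down.

send_rows(xyz=[[0,0,-0.008],[0,0,-0.007],[0,0,-0.005],[0,0,-0.003],[0,0,-0.002],[0,0,-0.001],[0,0,-0.001],[0,0,-0.001],[0,0,-0.001],[0,0,0],[0,0,0]], delta_rot=[[0,0,0],[0,0,0],[0,0,0],[0,0,0],[0,0,0],[0,0,0],[0,0,0],[0,0,0],[0,0,0],[0,0,0],[0,0,0]])

```text
clock: 9.1
position: [0.5816, 0.0445, 0.0284]
ee_rot: [0.001, 0.479, 0.878, 0.0]
contact_force: [-2.4, -0.7, 7.9]
width: 0.0205
gripper_force: 40.7
```

Yellow is blind too. Next is green.

send_rows(xyz=[[0,0,0.015],[0,0,0.017],[-0.0175,-0.0101,0],[-0.0175,-0.0101,0],[-0.0175,-0.0101,0],[-0.0175,-0.0103,0],[0,0,0],[0,0,0],[0,0,0]], delta_rot=[[0,0,0],[0,0,0],[0,0,0],[0,0,0],[0,0,0],[0,0,0],[0,0,0],[0,0,0],[0,0,0]])

```text
clock: 10.0
position: [0.5125, 0.0042, 0.0592]
ee_rot: [0.001, 0.479, 0.878, 0.001]
contact_force: [-0.4, 0.4, -0.9]
width: 0.0207
gripper_force: 39.7
```

```bash
cat >> h.py <<'E'
def bore():
    """pin tip and bore horizontal pos in the wrist image: dark blob above tip; block face edges"""
    d=grab("wrist"); s=readout.get_state(); g=d["color"][195:238,285:360].astype(int)
    dark=(g.sum(2)<110).astype(np.uint8); n,L,st,c=cv2.connectedComponentsWithStats(dark)
    print(s["position"].round(4),s["contact_force"].round(1))
    for k in range(1,n):
        if st[k,4]>25: print("dark",c[k]+[285,195],st[k]+[285,195,0,0,0])
    W=world(d); 
    m=(W[...,2]>.024)&(W[...,2]<.032); m[:195]=0;m[240:]=0;m[:,:285]=0;m[:,365:]=0
    for v in (200,205,210,215): 
        x=np.where(m[v])[0]; print(v,(x.min(),x.max(),(x.min()+x.max())/2) if len(x) else None)
    v=np.where(m[:,300])[0]; print("front edge v",v.min() if len(v) else None)
E
python3 -c "
from h import *
bore()"
```

```text
[0.5124 0.0043 0.059 ] [-0.2  0.7 -0.6]
200 (np.int64(288), np.int64(339), np.float64(313.5))
205 (np.int64(288), np.int64(339), np.float64(313.5))
210 (np.int64(288), np.int64(339), np.float64(313.5))
215 (np.int64(289), np.int64(339), np.float64(314.0))
front edge v 195
```

send_rows(xyz=[[-0.0031,-0.0019,0],[0,0,0],[0,0,-0.008],[0,0,-0.006],[0,0,-0.006],[0,0,-0.005],[0,0,-0.003],[0,0,-0.002],[0,0,-0.001],[0,0,0]], delta_rot=[[0,0,0],[0,0,0],[0,0,0],[0,0,0],[0,0,0],[0,0,0],[0,0,0],[0,0,0],[0,0,0],[0,0,0]])

```text
clock: 11.05
position: [0.5081, 0.0021, 0.0278]
ee_rot: [0.0, 0.479, 0.878, 0.0]
contact_force: [-0.1, 0.7, -0.5]
width: 0.0205
gripper_force: 39.7
```

```bash
python3 -c "
from h import *
bore()"
```

```text
[0.5082 0.0021 0.0279] [ 0.2  0.3 -0.6]
200 None
205 (np.int64(320), np.int64(350), np.float64(335.0))
210 (np.int64(291), np.int64(351), np.float64(321.0))
215 (np.int64(291), np.int64(351), np.float64(321.0))
front edge v 207
```

send_rows(xyz=[[0,0,-0.002],[0,0,-0.002],[0,0,-0.002],[0,0,-0.001],[0,0,-0.001],[0,0,-0.001],[0,0,-0.001],[0,0,-0.001],[0,0,0],[0,0,0]], delta_rot=[[0,0,0],[0,0,0],[0,0,0],[0,0,0],[0,0,0],[0,0,0],[0,0,0],[0,0,0],[0,0,0],[0,0,0]])

```text
clock: 12.1
position: [0.5084, 0.0019, 0.0183]
ee_rot: [0.001, 0.479, 0.878, 0.0]
contact_force: [-2.6, 0.1, 11.3]
width: 0.0206
gripper_force: 41.1
```

Green is drilled through. Next is blue.

send_rows(xyz=[[0,0,0.02],[0,0,0.022],[-0.0117,0.02,0],[-0.0117,0.02,0],[-0.0117,0.02,0],[-0.0117,0.02,0],[-0.0118,0.0204,0],[0,0,0],[0,0,0],[0,0,0]], delta_rot=[[0,0,0],[0,0,0],[0,0,0],[0,0,0],[0,0,0],[0,0,0],[0,0,0],[0,0,0],[0,0,0],[0,0,0]])

```text
clock: 13.1
position: [0.4503, 0.102, 0.059]
ee_rot: [0.001, 0.48, 0.878, 0.0]
contact_force: [-0.7, -0.6, -0.6]
width: 0.0206
gripper_force: 39.7
```

```bash
python3 - <<'E'
from h import *
bore()
t=grab("top"); W=world(t); np.savez("/tmp/top2",**t)
for n in ("blue","white"):
    try: print(n,comp(W,*PIX[n]))
    except Exception as e: print(n,e)
E
```

```text
[0.4503 0.1019 0.0589] [-0.6 -0.6 -1.4]
dark [288.14925373 208.98507463] [285 195   8  30 201]
dark [349.71428571 213.64285714] [345 195  15  43 294]
dark [318.44285714 210.97142857] [312 208  14   7  70]
200 (np.int64(293), np.int64(344), np.float64(318.5))
205 (np.int64(293), np.int64(344), np.float64(318.5))
210 (np.int64(293), np.int64(344), np.float64(318.5))
215 (np.int64(293), np.int64(344), np.float64(318.5))
front edge v 195
blue attempt to get argmax of an empty sequence
white attempt to get argmax of an empty sequence
```

send_rows(xyz=[[0,0,-0.01],[0,0,-0.008],[0,0,-0.006],[0,0,-0.004],[0,0,-0.002],[0,0,-0.001],[0,0,-0.001],[0,0,0],[0,0,0]], delta_rot=[[0,0,0],[0,0,0],[0,0,0],[0,0,0],[0,0,0],[0,0,0],[0,0,0],[0,0,0],[0,0,0]])

```text
clock: 14.1
position: [0.4496, 0.1025, 0.027]
ee_rot: [0.0, 0.479, 0.878, 0.0]
contact_force: [-0.6, 0.2, -1.0]
width: 0.0207
gripper_force: 39.7
```

send_rows(xyz=[[0,0,-0.002],[0,0,-0.002],[0,0,-0.002],[0,0,-0.001],[0,0,-0.001],[0,0,-0.001],[0,0,-0.001],[0,0,0],[0,0,0]], delta_rot=[[0,0,0],[0,0,0],[0,0,0],[0,0,0],[0,0,0],[0,0,0],[0,0,0],[0,0,0],[0,0,0]])

```text
clock: 15.0
position: [0.4497, 0.1024, 0.0183]
ee_rot: [0.0, 0.479, 0.878, 0.0]
contact_force: [-2.7, -0.8, 12.7]
width: 0.0201
gripper_force: 41.3
```

Blue is drilled through. Next is white.

send_rows(xyz=[[0,0,0.02],[0,0,0.022],[0.0206,-0.0017,0],[0.0206,-0.0017,0],[0.0206,-0.0017,0],[0.0206,-0.0017,0],[0.0206,-0.0017,0],[0,0,0],[0,0,0],[0,0,0]], delta_rot=[[0,0,0],[0,0,0],[0,0,0],[0,0,0],[0,0,0],[0,0,0],[0,0,0],[0,0,0],[0,0,0],[0,0,0]])

```text
clock: 16.0
position: [0.5507, 0.0941, 0.0585]
ee_rot: [-0.001, 0.479, 0.878, -0.001]
contact_force: [0.3, 1.1, -0.2]
width: 0.0202
gripper_force: 39.7
```

```bash
python3 -c "
from h import *
bore()"
```

```text
[0.5508 0.0941 0.0586] [-0.4  1.2 -0.8]
200 (np.int64(295), np.int64(346), np.float64(320.5))
205 (np.int64(295), np.int64(346), np.float64(320.5))
210 (np.int64(296), np.int64(346), np.float64(321.0))
215 (np.int64(296), np.int64(346), np.float64(321.0))
front edge v 195
```

send_rows(xyz=[[0.0008,0.0003,-0.01],[0,0,-0.008],[0,0,-0.006],[0,0,-0.003],[0,0,-0.002],[0,0,-0.001],[0,0,-0.001],[0,0,-0.001],[0,0,0],[0,0,0],[0,0,0]], delta_rot=[[0,0,0],[0,0,0],[0,0,0],[0,0,0],[0,0,0],[0,0,0],[0,0,0],[0,0,0],[0,0,0],[0,0,0],[0,0,0]])

```text
clock: 17.15
position: [0.5535, 0.0942, 0.0284]
ee_rot: [0.001, 0.479, 0.878, 0.0]
contact_force: [-2.7, -0.9, 7.9]
width: 0.0211
gripper_force: 40.8
```

White is blind. Now the pin goes back to its stand.

send_rows(xyz=[[0,0,0.02],[0,0,0.028],[-0.0235,-0.0163,0],[-0.0235,-0.0163,0],[-0.0235,-0.0163,0],[-0.0235,-0.0163,0],[-0.0235,-0.0163,0],[-0.0235,-0.0163,0],[0,0,0],[0,0,0],[0,0,0]], delta_rot=[[0,0,0],[0,0,0],[0,0,0],[0,0,0],[0,0,0],[0,0,0],[0,0,0],[0,0,0],[0,0,0],[0,0,0],[0,0,0]])

```text
clock: 18.25
position: [0.4137, -0.0034, 0.0753]
ee_rot: [0.001, 0.479, 0.878, 0.001]
contact_force: [0.7, 1.0, -1.4]
width: 0.0206
gripper_force: 39.8
```

```bash
python3 - <<'E'
from h import *
d=grab("wrist"); s=readout.get_state(); print(s["position"],s["contact_force"])
save("w5z.png",cv2.resize(d["color"][150:300,220:420],None,fx=4,fy=4,interpolation=2))
print(proj(d,[.4115,-.0043,.042]),proj(d,[.4115,-.0043,.055]))
E
```

```text
[ 0.41367578 -0.00332236  0.07516097] [ 0.37701528 -0.43451869 -1.49473219]
[314.1 214.9] [313.9 221.6]
```

View pics/w5z.png

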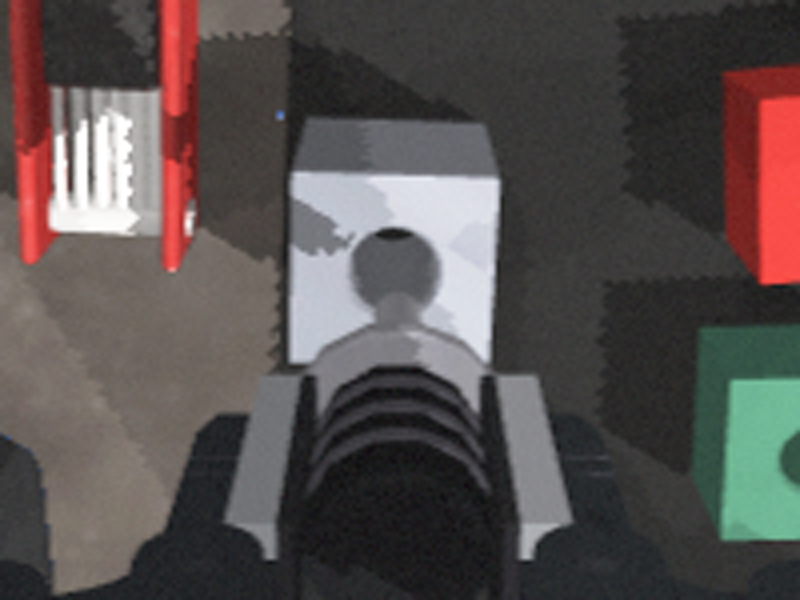

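The hole at (397,270) lines up with the pin tip at (399,298). I'll lower it.

send_rows(xyz=[[-0.0008,0,-0.015],[0,0,-0.015],[0,0,-0.012],[0,0,-0.008],[0,0,-0.003],[0,0,-0.002],[0,0,-0.001],[0,0,0],[0,0,0]], delta_rot=[[0,0,0],[0,0,0],[0,0,0],[0,0,0],[0,0,0],[0,0,0],[0,0,0],[0,0,0],[0,0,0]])

```text
clock: 19.2
position: [0.4118, -0.0033, 0.02]
ee_rot: [0.0, 0.479, 0.878, 0.0]
contact_force: [-2.5, 0.1, 6.4]
width: 0.0206
gripper_force: 40.8
```

send_rows(xyz=[[0,0,0],[0,0,0],[0,0,0],[0,0,0.015],[0,0,0.03],[0,0,0.04],[0,0,0.04]], delta_rot=[[0,0,0],[0,0,0],[0,0,0],[0,0,0],[0,0,0],[0,0,0],[0,0,0]], gripper=0.055)

```text
clock: 19.9
position: [0.4109, -0.0034, 0.1449]
ee_rot: [-0.001, 0.479, 0.878, -0.0]
contact_force: [0.3, -0.6, 0.3]
width: 0.0548
gripper_force: 0.0
```

send_rows(xyz=[[-0.015,0.045,0],[-0.015,0.045,0],[-0.015,0.045,0],[-0.015,0.045,0],[-0.015,0.045,0],[-0.015,0.045,0],[-0.015,0.045,0],[-0.015,0.045,0],[-0.015,0.045,0],[-0.015,0.045,0],[0,0,0]], delta_rot=[[0,0,0],[0,0,0],[0,0,0],[0,0,0],[0,0,0],[0,0,0],[0,0,0],[0,0,0],[0,0,0],[0,0,0],[0,0,0]])

```text
clock: 21.0
position: [0.2599, 0.4521, 0.1436]
ee_rot: [-0.001, 0.477, 0.879, 0.002]
contact_force: [-0.1, -1.0, 0.7]
width: 0.055
gripper_force: 0.0
```

```bash
cat >> h.py <<'E'
def survey():
    t=grab("top"); W=world(t); np.savez("/tmp/top3",**t)
    m=((W[...,2]>.022)&(W[...,2]<.036)).astype(np.uint8); m[:100]=0;m[270:]=0;m[:,200:]=m[:,200:];m[:,:195]=0;m[:,450:]=0
    n,L,st,c=cv2.connectedComponentsWithStats(m,connectivity=4)
    for k in range(1,n):
        if st[k,4]<120: continue
        P=W[L==k]; r=cv2.minAreaRect(P[:,:2].astype(np.float32)*1000)
        print(c[k].round(),np.round(r[0],1),np.round(r[1],1),round(r[2],1),round(np.median(P[:,2])*1000,1),t["color"][L==k].mean(0).round())
    for nm,z in(("bar",(.009,.02)),):
        try: print(nm,comp(W,*PIX[nm],*z))
        except Exception as e: print(nm,e)
    try: print('stand',comp(W,375,229,.038,.049),'pin',comp(W,375,227,.06,.085))
    except Exception as e: print(e)
E
python3 - <<'E'
from h import *
survey(); print(readout.get_state()["position"])
E
```

```text
[352. 147.] [577.5  43.6] [35.9 36.3] 33.2 28.4 [253. 249.  94.]
[327. 160.] [550.5  93.4] [36.4 36.1] 34.1 28.3 [253. 253. 253.]
[371. 182.] [506.9   3. ] [36.1 36.3] 34.3 28.4 [117. 205. 165.]
[347. 196.] [477.7  51.9] [35.8 36.2] 38.0 28.6 [245.  72.  64.]
[322. 210.] [447.7 102. ] [35.9 35.8] 33.9 28.5 [ 81. 146. 226.]
[373. 261.] [342.7   3.1] [30.6 96.7] 30.0 25.3 [178.  95.  91.]
bar (array([365.7, 211.8]), array([ 18. , 199.5]), 31.3, np.float64(14.6))
stand (array([411.5,  -4.6]), array([36., 36.]), 30.5, np.float64(43.2)) pin (array([410.5,  -3.5]), array([21. , 20.5]), 0.2, np.float64(74.7))
[0.26039165 0.44876611 0.14331751]
```

Everything stands as before and the pin is seated. I'll fetch red first.

send_rows(xyz=[[0.0219,-0.0396,0],[0.0219,-0.0396,0],[0.0219,-0.0396,0],[0.0219,-0.0396,0],[0.0219,-0.0396,0],[0.0219,-0.0396,0],[0.0219,-0.0396,0],[0.0219,-0.0396,0],[0.0219,-0.0396,-0.02],[0.0219,-0.0396,-0.03],[0,0,-0.03],[0,0,0]], delta_rot=[[0,0,0],[0,0,0],[0,0,0],[0,0,0],[0,0,0],[0,0,0],[0,0,0],[0,0,0],[0,0,0],[0,0,0],[0,0,0],[0,0,0]])

```text
clock: 22.25
position: [0.4746, 0.0513, 0.0629]
ee_rot: [-0.004, 0.481, 0.877, -0.002]
contact_force: [-1.1, 0.1, -0.7]
width: 0.055
gripper_force: 0.0
```

```bash
python3 - <<'E'
from h import *
d=grab("wrist");W=world(d); print(readout.get_state()["position"])
# finger-tip geometry: points nearer than block tops, in the central lower part
Q=W.reshape(-1,3); th=np.radians(32.6); ex=np.array([np.cos(th),np.sin(th)]); ey=np.array([-ex[1],ex[0]])
r=W[...,:2]-readout.get_state()["position"][:2]; a=r@ex; b=r@ey
for lo,hi in((-.045,-.024),(.024,.045)):
    m=(a>lo)&(a<hi)&(abs(b-.01)<.02)&(W[...,2]>.035); print(np.nanmin(W[m][:,2]),np.percentile(W[m][:,2],3), a[m].min(),a[m].max(), b[m].min(),b[m].max())
m=(W[...,2]>.024)&(W[...,2]<.032)&(abs(a)<.04)&(abs(b)<.04); print(a[m].min(),a[m].max(),b[m].min(),b[m].max(),W[m].mean(0))
E
```

```text
[0.4759386  0.05229502 0.06476195]
0.09627432153068222 0.10382893562017369 -0.044998737371423514 -0.02400921476029137 -0.00995191423821207 0.017214607376642155
0.09603176809504352 0.10364791137015378 0.02400016607369827 0.044999208642472505 -0.009975201160481258 0.016789467766564304
-0.015150441227028733 0.024193700661536643 -0.0229333073791771 0.0399973544737 [0.47868974 0.05610745 0.02734873]
```

send_rows(xyz=[[0.004,0.001,-0.02],[0,0,-0.02],[0,0,-0.02],[0,0,-0.012],[0,0,-0.008],[0,0,-0.004],[0,0,0],[0,0,0]], delta_rot=[[0,0,0],[0,0,0],[0,0,0],[0,0,0],[0,0,0],[0,0,0],[0,0,0],[0,0,0]])

```text
clock: 23.1
position: [0.4833, 0.0548, -0.017]
ee_rot: [0.001, 0.479, 0.878, 0.0]
contact_force: [0.8, -0.3, -0.0]
width: 0.0551
gripper_force: 0.0
```

send_rows(xyz=[[0,0,0],[0,0,0],[0,0,0],[0,0,0],[0,0,0]], delta_rot=[[0,0,0],[0,0,0],[0,0,0],[0,0,0],[0,0,0]], gripper=0.02)

```text
clock: 23.6
position: [0.4832, 0.0546, -0.017]
ee_rot: [0.001, 0.479, 0.878, 0.0]
contact_force: [-1.4, -0.5, 6.0]
width: 0.0352
gripper_force: 40.6
```

send_rows(xyz=[[0,0,0.015],[0,0,0.025],[0,0,0.025],[0.018,-0.0311,0],[0.018,-0.0311,0],[0.018,-0.0311,0],[0.018,-0.0311,0],[0.018,-0.031,0],[0,0,0],[0,0,0]], delta_rot=[[0,0,0],[0,0,0],[0,0,0],[0,0,0],[0,0,0],[0,0,0],[0,0,0],[0,0,0],[0,0,0],[0,0,0]])

```text
clock: 24.6
position: [0.5724, -0.1013, 0.0467]
ee_rot: [-0.001, 0.48, 0.877, 0.0]
contact_force: [-0.1, 0.2, -1.4]
width: 0.035
gripper_force: 40.2
```

send_rows(xyz=[[0,0,-0.02],[0,0,-0.02],[0,0,-0.01],[0,0,-0.006],[0,0,-0.003],[0,0,0],[0,0,0]], delta_rot=[[0,0,0],[0,0,0],[0,0,0],[0,0,0],[0,0,0],[0,0,0],[0,0,0]])

```text
clock: 25.3
position: [0.5732, -0.1008, -0.0112]
ee_rot: [0.001, 0.479, 0.878, 0.0]
contact_force: [0.5, -0.4, -0.2]
width: 0.0353
gripper_force: 40.2
```

send_rows(xyz=[[0,0,-0.001],[0,0,0],[0,0,0],[0,0,0],[0,0,0.02],[0,0,0.035],[0,0,0.035]], delta_rot=[[0,0,0],[0,0,0],[0,0,0],[0,0,0],[0,0,0],[0,0,0],[0,0,0]], gripper=0.052)

```text
clock: 26.0
position: [0.572, -0.1006, 0.0776]
ee_rot: [-0.001, 0.479, 0.878, -0.0]
contact_force: [0.5, -0.8, 0.2]
width: 0.052
gripper_force: 0.0
```

send_rows(xyz=[[0.0015,0.0364,0],[0.0015,0.0364,0],[0.0015,0.0364,0],[0.0015,0.0364,0],[0,0,-0.02],[0,0,-0.03],[0,0,-0.025],[0,0,-0.015],[0,0,-0.003],[0,0,0],[0,0,0]], delta_rot=[[0,0,0],[0,0,0],[0,0,0],[0,0,0],[0,0,0],[0,0,0],[0,0,0],[0,0,0],[0,0,0],[0,0,0],[0,0,0]])

```text
clock: 27.1
position: [0.5796, 0.0447, -0.0149]
ee_rot: [0.001, 0.48, 0.878, 0.0]
contact_force: [0.3, 0.1, 0.6]
width: 0.0522
gripper_force: 0.0
```

send_rows(xyz=[[0,0,0],[0,0,0],[0,0,0],[0,0,0],[0,0,0]], delta_rot=[[0,0,0],[0,0,0],[0,0,0],[0,0,0],[0,0,0]], gripper=0.02)

```text
clock: 27.6
position: [0.5799, 0.0447, -0.0145]
ee_rot: [0.001, 0.479, 0.878, 0.001]
contact_force: [0.4, -0.2, 6.8]
width: 0.0351
gripper_force: 40.9
```

send_rows(xyz=[[0,0,0.015],[0,0,0.02],[0,0,0.02],[0.0139,-0.0272,0],[0.0139,-0.0272,0],[0.0139,-0.0272,0],[0.0138,-0.0272,0],[0,0,-0.015],[0,0,-0.02],[0,0,-0.01],[0,0,-0.005],[0,0,0]], delta_rot=[[0,0,0],[0,0,0],[0,0,0],[0,0,0],[0,0,0],[0,0,0],[0,0,0],[0,0,0],[0,0,0],[0,0,0],[0,0,0],[0,0,0]])

```text
clock: 28.8
position: [0.634, -0.0638, -0.0102]
ee_rot: [-0.0, 0.479, 0.878, -0.0]
contact_force: [-0.3, -0.5, -0.8]
width: 0.0348
gripper_force: 40.1
```

send_rows(xyz=[[0,0,-0.001],[0,0,0],[0,0,0]], delta_rot=[[0,0,0],[0,0,0],[0,0,0]])

```text
clock: 29.1
position: [0.6344, -0.0638, -0.0104]
ee_rot: [0.0, 0.479, 0.878, 0.0]
contact_force: [-2.2, 0.3, 4.2]
width: 0.0347
gripper_force: 40.8
```

send_rows(xyz=[[0,0,0],[0,0,0],[0,0,0],[0,0,0.02],[0,0,0.035],[0,0,0.035],[0,0,0]], delta_rot=[[0,0,0],[0,0,0],[0,0,0],[0,0,0],[0,0,0],[0,0,0],[0,0,0]], gripper=0.052)

```text
clock: 29.8
position: [0.6382, -0.0647, 0.0835]
ee_rot: [0.005, 0.479, 0.878, 0.002]
contact_force: [1.2, -0.5, 0.4]
width: 0.0519
gripper_force: 0.0
```

send_rows(xyz=[[-0.0205,0.0396,0],[-0.0205,0.0396,0],[-0.0204,0.0395,0],[-0.0204,0.0395,0],[0,0,-0.02],[0,0,-0.03],[0,0,-0.025],[0,0,-0.015],[0,0,-0.004],[0,0,0],[0,0,0]], delta_rot=[[0,0,0],[0,0,0],[0,0,0],[0,0,0],[0,0,0],[0,0,0],[0,0,0],[0,0,0],[0,0,0],[0,0,0],[0,0,0]])

```text
clock: 30.9
position: [0.5531, 0.0942, -0.0153]
ee_rot: [0.001, 0.479, 0.878, 0.0]
contact_force: [0.3, -0.3, 0.1]
width: 0.0519
gripper_force: 0.0
```

send_rows(xyz=[[0,0,0],[0,0,0],[0,0,0],[0,0,0],[0,0,0]], delta_rot=[[0,0,0],[0,0,0],[0,0,0],[0,0,0],[0,0,0]], gripper=0.02)

```text
clock: 31.4
position: [0.5534, 0.0942, -0.0146]
ee_rot: [0.001, 0.479, 0.878, 0.001]
contact_force: [-0.3, -0.8, 5.7]
width: 0.0347
gripper_force: 40.9
```

send_rows(xyz=[[0,0,0.015],[0,0,0.02],[0,0,0.02],[0.0072,-0.0346,0],[0.0072,-0.0346,0],[0.0072,-0.0346,0],[0.0071,-0.0346,0],[0,0,-0.015],[0,0,-0.02],[0,0,-0.01],[0,0,-0.005],[0,0,0]], delta_rot=[[0,0,0],[0,0,0],[0,0,0],[0,0,0],[0,0,0],[0,0,0],[0,0,0],[0,0,0],[0,0,0],[0,0,0],[0,0,0],[0,0,0]])

```text
clock: 32.6
position: [0.5809, -0.0439, -0.0104]
ee_rot: [-0.0, 0.479, 0.878, -0.0]
contact_force: [-0.3, 0.6, -1.2]
width: 0.0347
gripper_force: 40.2
```

send_rows(xyz=[[0,0,-0.001],[0,0,0],[0,0,0]], delta_rot=[[0,0,0],[0,0,0],[0,0,0]])

```text
clock: 32.9
position: [0.5814, -0.0439, -0.0107]
ee_rot: [0.001, 0.479, 0.878, 0.0]
contact_force: [-1.1, 0.1, 4.8]
width: 0.0346
gripper_force: 40.8
```

send_rows(xyz=[[0,0,0],[0,0,0],[0,0,0],[0,0,0.02],[0,0,0.035],[0,0,0.035],[-0.0245,0.016,0],[-0.0245,0.016,0],[-0.0234,0.0159,0],[0,0,-0.02],[0,0,0],[0,0,0]], delta_rot=[[0,0,0],[0,0,0],[0,0,0],[0,0,0],[0,0,0],[0,0,0],[0,0,0],[0,0,0],[0,0,0],[0,0,0],[0,0,0],[0,0,0]], gripper=0.052)

```text
clock: 34.1
position: [0.509, 0.0037, 0.0582]
ee_rot: [-0.0, 0.479, 0.878, -0.0]
contact_force: [1.0, -0.0, 0.4]
width: 0.052
gripper_force: 0.0
```

```bash
cat >> h.py <<'E'
def wristblocks():
    d=grab("wrist");W=world(d); s=readout.get_state()["position"]; print("tcp",s.round(4))
    m=((W[...,2]>.022)&(W[...,2]<.033)).astype(np.uint8); n,L,st,c=cv2.connectedComponentsWithStats(m,connectivity=4)
    for k in range(1,n):
        if st[k,4]<250: continue
        P=W[L==k]; r=cv2.minAreaRect(P[:,:2].astype(np.float32)*1000); print(c[k].round(),np.round(r[0],1),np.round(r[1],1),round(r[2],1),d["color"][L==k].mean(0).round())
E
python3 -c "
from h import *
wristblocks()"
```

```text
tcp [0.5096 0.0035 0.0586]
[76. 78.] [335.5  -5.1] [ 5.9 94.2] 29.3 [190.  73.  70.]
[119.  79.] [358.1   8.3] [ 7.  95.1] 29.9 [209.  81.  78.]
[325.  34.] [451.3 101.9] [36.1 36.5] 33.1 [119. 197. 251.]
[211. 148.] [418.4   7.4] [25.3 50.5] 75.2 [143. 144. 152.]
[319. 217.] [510.3   2.7] [35.9 36.7] 34.1 [150. 230. 200.]
[ 90. 251.] [ 385.1 -109.6] [35.4 82.3] 61.8 [81. 80. 82.]
[360. 315.] [582.1 -45.3] [33.1 37.6] 33.5 [246. 246. 247.]
[317. 347.] [568.9 -91.1] [36.1 13. ] 33.8 [210.  75.  70.]
```

send_rows(xyz=[[0.0005,-0.0005,-0.025],[0,0,-0.025],[0,0,-0.016],[0,0,-0.008],[0,0,0],[0,0,0]], delta_rot=[[0,0,0],[0,0,0],[0,0,0],[0,0,0],[0,0,0],[0,0,0]])

```text
clock: 34.75
position: [0.5103, 0.003, -0.0152]
ee_rot: [0.001, 0.48, 0.878, 0.0]
contact_force: [-0.0, -0.3, 0.3]
width: 0.0518
gripper_force: 0.0
```

send_rows(xyz=[[0,0,0],[0,0,0],[0,0,0],[0,0,0],[0,0,0]], delta_rot=[[0,0,0],[0,0,0],[0,0,0],[0,0,0],[0,0,0]], gripper=0.02)

```text
clock: 35.25
position: [0.5104, 0.0031, -0.0146]
ee_rot: [0.001, 0.479, 0.878, 0.001]
contact_force: [0.5, 0.1, 6.3]
width: 0.0351
gripper_force: 41.0
```

send_rows(xyz=[[0,0,0.015],[0,0,0.03],[0,0,0.035],[-0.0112,0.0403,0],[-0.0112,0.0403,0],[-0.0112,0.0403,0],[-0.0112,0.0403,0],[-0.0112,0.0403,0],[-0.0112,0.0403,0],[-0.0114,0.0402,0],[0,0,0],[0,0,0]], delta_rot=[[0,0,0],[0,0,0],[0,0,0],[0,0,0],[0,0,0],[0,0,0],[0,0,0],[0,0,0],[0,0,0],[0,0,0],[0,0,0],[0,0,0]])

```text
clock: 36.45
position: [0.4298, 0.2858, 0.0641]
ee_rot: [0.0, 0.478, 0.878, -0.0]
contact_force: [-0.4, 0.7, -1.4]
width: 0.0345
gripper_force: 40.2
```

send_rows(xyz=[[0,0,-0.02],[0,0,-0.025],[0,0,-0.02],[0,0,-0.007],[0,0,-0.003],[0,0,0],[0,0,0]], delta_rot=[[0,0,0],[0,0,0],[0,0,0],[0,0,0],[0,0,0],[0,0,0],[0,0,0]])

```text
clock: 37.15
position: [0.4316, 0.285, -0.01]
ee_rot: [0.001, 0.48, 0.877, 0.001]
contact_force: [-0.9, -0.1, -1.4]
width: 0.0349
gripper_force: 40.2
```

send_rows(xyz=[[0,0,-0.001],[0,0,0],[0,0,0]], delta_rot=[[0,0,0],[0,0,0],[0,0,0]])

```text
clock: 37.45
position: [0.4317, 0.2852, -0.0106]
ee_rot: [0.001, 0.479, 0.878, 0.001]
contact_force: [-0.5, -1.5, 5.4]
width: 0.0349
gripper_force: 40.9
```

send_rows(xyz=[[0,0,0],[0,0,0],[0,0,0],[0,0,0.02],[0,0,0.035],[0,0,0.03],[0.0045,-0.0456,0],[0.0045,-0.0456,0],[0.0045,-0.0456,0],[0.0046,-0.0457,0],[0,0,-0.015],[0,0,0]], delta_rot=[[0,0,0],[0,0,0],[0,0,0],[0,0,0],[0,0,0],[0,0,0],[0,0,0],[0,0,0],[0,0,0],[0,0,0],[0,0,0],[0,0,0]], gripper=0.052)

```text
clock: 38.65
position: [0.4474, 0.1013, 0.0571]
ee_rot: [-0.001, 0.481, 0.877, -0.001]
contact_force: [-0.8, -0.1, 0.6]
width: 0.0525
gripper_force: 0.0
```

```bash
python3 -c "
from h import *
wristblocks()"
```

```text
tcp [0.4478 0.1023 0.0576]
[111. 246.] [335.1  -3.7] [ 5.5 97.5] 29.7 [174.  56.  53.]
[148. 243.] [355.3  12.8] [ 7.  89.4] 29.8 [157.  49.  47.]
[323. 218.] [451.4 101.9] [36.  36.7] 32.9 [ 62. 105. 171.]
[200. 285.] [402.7   8.9] [29.   2.2] 31.7 [67. 67. 71.]
```

send_rows(xyz=[[0.0025,0,-0.025],[0,0,-0.025],[0,0,-0.016],[0,0,-0.007],[0,0,0],[0,0,0]], delta_rot=[[0,0,0],[0,0,0],[0,0,0],[0,0,0],[0,0,0],[0,0,0]])

```text
clock: 39.3
position: [0.4519, 0.1034, -0.0142]
ee_rot: [0.001, 0.479, 0.878, 0.0]
contact_force: [0.0, 0.6, 1.0]
width: 0.0517
gripper_force: 0.0
```

send_rows(xyz=[[0,0,0],[0,0,0],[0,0,0],[0,0,0],[0,0,0]], delta_rot=[[0,0,0],[0,0,0],[0,0,0],[0,0,0],[0,0,0]], gripper=0.02)

```text
clock: 39.8
position: [0.4521, 0.103, -0.0137]
ee_rot: [0.001, 0.48, 0.878, 0.001]
contact_force: [-0.1, 1.4, 6.0]
width: 0.0348
gripper_force: 40.5
```

send_rows(xyz=[[0,0,0.015],[0,0,0.03],[0,0,0.035],[0.0043,0.0307,0],[0.0043,0.0307,0],[0.0043,0.0307,0],[0.0042,0.0308,0],[0,0,-0.02],[0,0,-0.025],[0,0,-0.02],[0,0,-0.007],[0,0,0]], delta_rot=[[0,0,0],[0,0,0],[0,0,0],[0,0,0],[0,0,0],[0,0,0],[0,0,0],[0,0,0],[0,0,0],[0,0,0],[0,0,0],[0,0,0]])

```text
clock: 41.0
position: [0.4675, 0.2253, -0.0075]
ee_rot: [-0.001, 0.479, 0.878, -0.001]
contact_force: [-0.3, 0.3, 0.3]
width: 0.0349
gripper_force: 40.3
```

send_rows(xyz=[[0,0,-0.003],[0,0,-0.001],[0,0,0],[0,0,0]], delta_rot=[[0,0,0],[0,0,0],[0,0,0],[0,0,0]])

```text
clock: 41.4
position: [0.4693, 0.2258, -0.0096]
ee_rot: [0.001, 0.479, 0.878, 0.001]
contact_force: [-1.4, -0.3, 5.3]
width: 0.0347
gripper_force: 41.0
```

Both are placed. I'll release, back off and survey.

send_rows(xyz=[[0,0,0],[0,0,0],[0,0,0],[0,0,0.02],[0,0,0.035],[0,0,0.035],[0,0,0.035],[-0.045,0,0],[-0.045,0,0],[-0.045,0,0]], delta_rot=[[0,0,0],[0,0,0],[0,0,0],[0,0,0],[0,0,0],[0,0,0],[0,0,0],[0,0,0],[0,0,0],[0,0,0]], gripper=0.052)

```text
clock: 42.4
position: [0.3318, 0.2255, 0.1142]
ee_rot: [-0.0, 0.48, 0.877, 0.0]
contact_force: [-0.3, 0.6, 0.9]
width: 0.0519
gripper_force: 0.0
```

send_rows(xyz=[[-0.015,0.045,0],[-0.015,0.045,0],[-0.015,0.045,0],[-0.015,0.045,0],[-0.015,0.045,0],[0,0,0]], delta_rot=[[0,0,0],[0,0,0],[0,0,0],[0,0,0],[0,0,0],[0,0,0]])

```text
clock: 43.0
position: [0.2569, 0.4562, 0.1141]
ee_rot: [-0.001, 0.477, 0.879, 0.002]
contact_force: [0.2, -0.2, -0.4]
width: 0.0521
gripper_force: 0.0
```

```bash
python3 - <<'E'
from h import *
survey(); print(readout.get_state()["position"])
t=dict(np.load("/tmp/top3.npz")); save("t3.png",cv2.resize(t["color"][90:280,190:460],None,fx=2.8,fy=2.8,interpolation=2))
E
```

```text
[405. 121.] [633.  -64.2] [36.5 36.9] 32.1 32.1 [249. 242.  92.]
[395. 147.] [579.6 -44. ] [36.  36.7] 33.6 32.4 [250. 250. 250.]
[423. 151.] [ 572.2 -101.7] [35.8 36.8] 32.9 32.3 [243.  77.  70.]
[261. 200.] [466.7 226. ] [36.4 36.4] 32.9 32.4 [104. 175. 243.]
[231. 218.] [428.9 285.1] [36.5 36.9] 32.1 32.2 [129. 210. 174.]
[367. 262.] [338.9  14.8] [25.9 72.7] 29.7 24.3 [149.  97.  94.]
bar (array([365.8, 211.6]), array([ 18.1, 199. ]), 31.3, np.float64(14.6))
stand (array([411.4,  -4.6]), array([36.1, 36.1]), 30.8, np.float64(43.2)) pin (array([410.5,  -3.4]), array([21. , 20.4]), 0.6, np.float64(74.7))
[0.25721445 0.45283445 0.11373206]
```

View pics/t3.png

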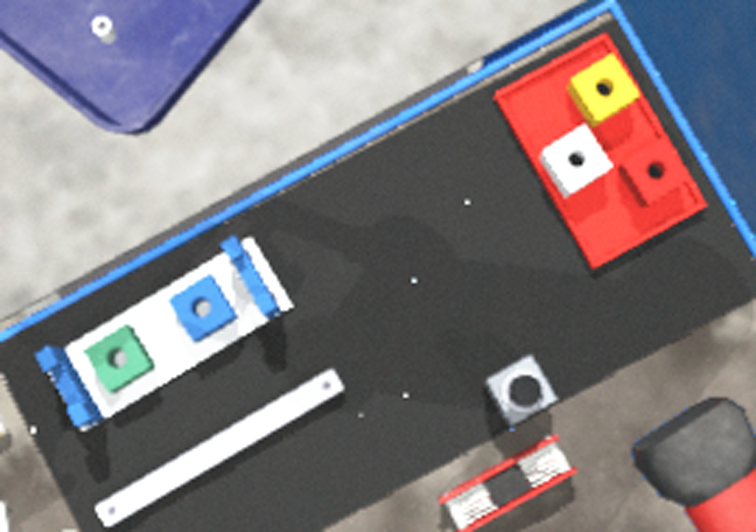

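All three blind blocks are in the tray (red, white, yellow). Green and blue stand on the carrier at (118,358) and (201,307), and the bar is untouched. I'll go for the bar.

send_rows(xyz=[[0.0184,-0.04,0],[0.0184,-0.04,0],[0.0184,-0.04,0],[0.0184,-0.04,0],[0.0184,-0.04,0],[0.0186,-0.0402,0],[0,0,-0.035],[0,0,-0.035],[0,0,-0.03],[0,0,-0.02],[0,0,0],[0,0,0]], delta_rot=[[0,0,-0.1],[0,0,-0.1],[0,0,-0.1],[0,0,-0.1],[0,0,-0.1],[0,0,0],[0,0,0],[0,0,0],[0,0,0],[0,0,0],[0,0,0],[0,0,0]], gripper=0.04)

```text
clock: 44.25
position: [0.3686, 0.2095, -0.0056]
ee_rot: [-0.0, 0.484, 0.875, -0.0]
contact_force: [0.0, 0.4, 0.4]
width: 0.04
gripper_force: 0.0
```

```bash
python3 - <<'E'
from h import *
d=grab("wrist");W=world(d); s=readout.get_state(); p=s["position"];print(p,s["contact_force"])
th=np.radians(32.); ex=np.array([np.cos(th),np.sin(th)]); ey=np.array([-ex[1],ex[0]])
r=W[...,:2]-p[:2]; a=r@ex; b=r@ey
m=(W[...,2]>.009)&(W[...,2]<.019)&(abs(a)<.03)&(b>.02)&(b<.12); print(np.percentile(a[m],[1,99]),b[m].max())
for v in (235,245,250,255,260,265): print(v,[(round(a[v,u],3),round(b[v,u],3),round(W[v,u,2],3)) for u in (270,278,285,292,340,348,355,362)])
E
```

```text
[ 0.36943159  0.21007333 -0.00502834] [ 0.76370044 -0.15666879  0.29060773]
[-0.00709719  0.01074571] 0.10181876041218231
235 [(np.float64(-0.028), np.float64(0.003), np.float64(0.002)), (np.float64(-0.024), np.float64(0.003), np.float64(0.002)), (np.float64(-0.02), np.float64(0.003), np.float64(0.001)), (np.float64(-0.016), np.float64(0.003), np.float64(0.001)), (np.float64(0.012), np.float64(0.003), np.float64(0.002)), (np.float64(0.017), np.float64(0.003), np.float64(0.002)), (np.float64(0.021), np.float64(0.003), np.float64(0.002)), (np.float64(0.025), np.float64(0.003), np.float64(0.002))]
245 [(np.float64(-0.024), np.float64(0.01), np.float64(0.029)), (np.float64(-0.02), np.float64(0.01), np.float64(0.029)), (np.float64(-0.02), np.float64(-0.003), np.float64(0.002)), (np.float64(-0.016), np.float64(-0.003), np.float64(0.002)), (np.float64(0.012), np.float64(-0.004), np.float64(0.001)), (np.float64(0.017), np.float64(-0.003), np.float64(0.002)), (np.float64(0.021), np.float64(-0.004), np.float64(0.0)), (np.float64(0.021), np.float64(0.01), np.float64(0.029))]
250 [(np.float64(-0
[... 1203 characters left out ...]
 np.float64(-0.013), np.float64(0.002)), (np.float64(0.017), np.float64(-0.013), np.float64(0.001)), (np.float64(0.021), np.float64(-0.013), np.float64(0.001)), (np.float64(0.02), np.float64(0.005), np.float64(0.036))]
265 [(np.float64(-0.021), np.float64(0.01), np.float64(0.049)), (np.float64(-0.02), np.float64(0.002), np.float64(0.034)), (np.float64(-0.02), np.float64(-0.016), np.float64(0.002)), (np.float64(-0.016), np.float64(-0.017), np.float64(0.001)), (np.float64(0.013), np.float64(-0.017), np.float64(0.001)), (np.float64(0.017), np.float64(-0.016), np.float64(0.002)), (np.float64(0.022), np.float64(-0.017), np.float64(0.001)), (np.float64(0.02), np.float64(0.003), np.float64(0.036))]
```

send_rows(xyz=[[0,0.001,-0.01],[0,0,-0.007],[0,0,-0.003],[0,0,-0.002],[0,0,0],[0,0,0]], delta_rot=[[0,0,0],[0,0,0],[0,0,0],[0,0,0],[0,0,0],[0,0,0]])

```text
clock: 44.9
position: [0.369, 0.2115, -0.0278]
ee_rot: [0.0, 0.483, 0.875, 0.0]
contact_force: [0.5, 0.3, -0.0]
width: 0.04
gripper_force: 0.0
```

send_rows(xyz=[[0,0,0],[0,0,0],[0,0,0],[0,0,0],[0,0,0]], delta_rot=[[0,0,0],[0,0,0],[0,0,0],[0,0,0],[0,0,0]], gripper=0.005, force=60)

```text
clock: 45.4
position: [0.3691, 0.2116, -0.0274]
ee_rot: [0.0, 0.483, 0.875, 0.0]
contact_force: [-0.6, 0.5, 4.9]
width: 0.0161
gripper_force: 59.4
```

send_rows(xyz=[[0,0,0.01],[0,0,0.02],[0,0,0.025],[0,0,0.02],[0.0205,0.0108,0],[0.0205,0.0108,0],[0.0205,0.0108,0],[0.0205,0.0109,0],[0,0,0],[0,0,0],[0,0,0]], delta_rot=[[0,0,0],[0,0,0],[0,0,0],[0,0,0],[0,0,0],[0,0,0],[0,0,0],[0,0,0],[0,0,0],[0,0,0],[0,0,0]])

```text
clock: 46.5
position: [0.4491, 0.254, 0.0467]
ee_rot: [-0.001, 0.483, 0.875, -0.001]
contact_force: [-0.1, -0.2, -3.3]
width: 0.0163
gripper_force: 59.3
```

```bash
python3 - <<'E'
from h import *
d=grab("wrist");W=world(d); s=readout.get_state(); p=s["position"];print(p,s["contact_force"],s["moment"],s["width"])
th=np.radians(32.2); ex=np.array([np.cos(th),np.sin(th)]); ey=np.array([-ex[1],ex[0]])
r=W[...,:2]-p[:2]; a=r@ex; b=r@ey; z=W[...,2]
# bar top strip near .082 ; post ears .05
m=(z>.07)&(z<.09)&(abs(a)<.02)&(b>.03)&(b<.13); 
for lo in (.04,.06,.08):
    q=m&(b>lo)&(b<lo+.015); print("bar",lo,np.percentile(a[q],[2,98]),np.median(z[q])) if q.sum()>5 else None
print("bar end",b[m].max() if m.any() else None)
e=(z>.046)&(z<.054)&(abs(a)<.045)&(b>.05)&(b<.1); 
n,L,st,c=cv2.connectedComponentsWithStats(e.astype(np.uint8))
for k in range(1,n):
    if st[k,4]>15: q=L==k; print("ear",np.percentile(a[q],[2,98]),np.percentile(b[q],[2,98]),st[k,4])
save("w6.png",d["color"])
E
```

```text
[0.44926156 0.25405857 0.046862  ] [ 0.01015815  0.30404047 -3.44111242] [ 0.04211645  0.05586374 -0.00334547] 0.01616118980954805
bar 0.04 [-0.00700932  0.01011584] 0.08738866717760116
bar 0.06 [-0.00690754  0.01025005] 0.0874054243642789
bar 0.08 [-0.00674085  0.01043194] 0.08744567832069214
bar end 0.10041642539763543
ear [-0.02646851 -0.01231325] [0.06925332 0.08028336] 649
ear [0.01810732 0.03242472] [0.06873995 0.08029379] 679
```

View pics/w6.png

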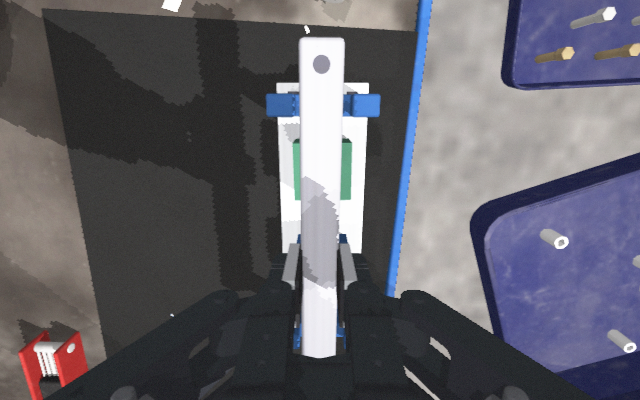

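The bar is level, about 1 mm off the notch centre in mat-x; the post ears show at (283,105) and (362,105). I'll correct that and lower it.

send_rows(xyz=[[0.0012,0,0],[0,0,-0.01],[0,0,-0.01],[0,0,-0.008],[0,0,-0.005],[0,0,-0.003],[0,0,-0.001],[0,0,0],[0,0,0]], delta_rot=[[0,0,0],[0,0,0],[0,0,0],[0,0,0],[0,0,0],[0,0,0],[0,0,0],[0,0,0],[0,0,0]])

```text
clock: 47.45
position: [0.4524, 0.2549, 0.0105]
ee_rot: [0.0, 0.483, 0.875, 0.0]
contact_force: [-0.1, 0.0, -4.0]
width: 0.0161
gripper_force: 59.3
```

send_rows(xyz=[[0,0,-0.001],[0,0,-0.001],[0,0,0],[0,0,0]], delta_rot=[[0,0,0],[0,0,0],[0,0,0],[0,0,0]])

```text
clock: 47.85
position: [0.4523, 0.2549, 0.0086]
ee_rot: [0.0, 0.483, 0.875, 0.0]
contact_force: [-0.6, -0.4, 0.2]
width: 0.0161
gripper_force: 59.7
```

send_rows(xyz=[[0,0,0],[0,0,0],[0,0,0],[0,0,0],[0,0,0.01],[0,0,0.03],[0,0,0.04],[0,0,0.04],[-0.04,0,0],[-0.045,0,0],[-0.045,0,0]], delta_rot=[[0,0,0],[0,0,0],[0,0,0],[0,0,0],[0,0,0],[0,0,0],[0,0,0],[0,0,0],[0,0,0],[0,0,0],[0,0,0]], gripper=0.04)

```text
clock: 48.95
position: [0.3211, 0.2547, 0.1291]
ee_rot: [0.0, 0.484, 0.875, 0.001]
contact_force: [-0.1, 1.4, 0.3]
width: 0.0402
gripper_force: 0.0
```

send_rows(xyz=[[-0.015,0.045,0],[-0.015,0.045,0],[-0.015,0.045,0],[-0.015,0.045,0],[-0.015,0.045,0],[0,0,0],[0,0,0]], delta_rot=[[0,0,0],[0,0,0],[0,0,0],[0,0,0],[0,0,0],[0,0,0],[0,0,0]])

```text
clock: 49.65
position: [0.2465, 0.4801, 0.1284]
ee_rot: [0.0, 0.482, 0.876, -0.0]
contact_force: [0.8, -1.4, -0.3]
width: 0.04
gripper_force: 0.0
```

```bash
python3 - <<'E'
from h import *
survey(); t=dict(np.load("/tmp/top3.npz")); W=world(t)
print('bar',comp(W,248,208,.046,.056),readout.get_state()["contact_force"])
save("t4.png",cv2.resize(t["color"][90:280,190:460],None,fx=2.8,fy=2.8,interpolation=2))
E
```

```text
[405. 121.] [633.  -64.1] [36.3 37.3] 33.1 32.0 [249. 243.  93.]
[395. 147.] [579.8 -44.1] [36.3 36.9] 32.9 32.1 [250. 249. 249.]
[423. 151.] [ 572.3 -101.6] [36.1 37.7] 32.7 32.3 [242.  77.  71.]
[264. 204.] [458.8 220.8] [17.  36.2] 32.6 32.2 [ 77. 127. 194.]
[234. 222.] [420.6 280. ] [17.1 37. ] 30.2 32.4 [101. 163. 134.]
[374. 260.] [348.4  -6.6] [30.7 74.6] 29.7 25.0 [170.  93.  90.]
bar attempt to get argmax of an empty sequence
stand (array([411.6,  -4.8]), array([36. , 36.3]), 30.5, np.float64(43.5)) pin (array([410.5,  -3.6]), array([21. , 20.4]), 0.9, np.float64(74.6))
bar (array([458.1, 264.1]), array([ 33.2, 199.8]), 32.0, np.float64(50.5)) [-0.35541161  0.12099415  1.28456655]
```

View pics/t4.png

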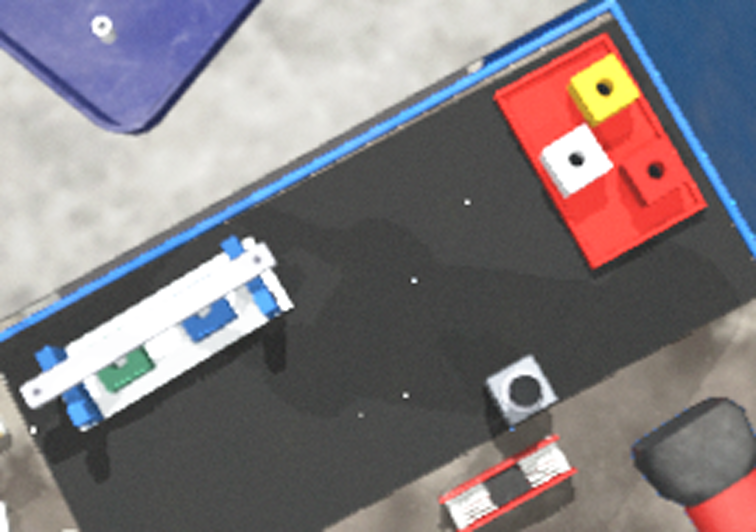

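The bar runs from (35,392) to (262,258), through both notches and at notch height. A quick number for the bar alone before I hand in.

```bash
python3 - <<'E'
from h import *
t=dict(np.load("/tmp/top3.npz")); W=world(t); c=t["color"].astype(int)
m=(W[...,2]>.046)&(W[...,2]<.056)&(c[...,0]>150); m[:,:190]=0;m[:,300:]=0
r=cv2.minAreaRect(W[m][:,:2].astype(np.float32)*1000); th=np.radians(32.2)
d=np.array(r[0])-[448.5,254.5]; print(r,W[m][:,2].std(),"across",d@[np.cos(th),np.sin(th)],"along",d@[-np.sin(th),np.cos(th)])
E
```

```text
((305.12469482421875, 268.64788818359375), (169.5598602294922, 421.81756591796875), 86.5519790649414) 0.0015440923303559912 across -113.78412946166154 along 88.3731449986687
```

```bash
python3 - <<'E'
from h import *
t=dict(np.load("/tmp/top3.npz")); W=world(t); c=t["color"].astype(int)
m=(W[...,2]>.046)&(W[...,2]<.056)&(c[...,0]>150)&(np.hypot(W[...,0]-.4485,W[...,1]-.2545)<.13)
r=cv2.minAreaRect(W[m][:,:2].astype(np.float32)*1000); th=np.radians(32.2)
d=np.array(r[0])-[448.5,254.5]; print(r,m.sum(),"across",d@[np.cos(th),np.sin(th)],"along",d@[-np.sin(th),np.cos(th)])
order.sign_off()
E
```

```text
((453.7797546386719, 260.48187255859375), (50.18770217895508, 197.53639221191406), 23.213550567626953) 933 across 7.655290267027574 along 2.2483636893054064
the job is handed in; nothing more can be done
```

The job is handed in, with no verdict returned. Red, yellow and white probed blind and are in the tray; green and blue probed through and stand on the carrier; the pin is back in its stand. The bar sits at notch height through both notches, but my last check of its centring came out unreliable (stray pixels in the fit) and I signed off in the same step. Before lowering, it measured about 1 mm off centre and I corrected for that.

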